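# Tighten the can crusher's loose screws

### The arm

A 7-joint arm with a two-finger parallel gripper is mounted at the origin on the work surface. World frame = base frame: x ahead of the robot, y to its left, z up, the work surface at z = 0. Lengths are in m, angles in rad, forces in N, time in s.
With the tool pointing down it reaches from about 0.425 to 0.925 m from the base axis. Payload 6.8 kg.
Tool frame: the origin (TCP) lies at the very end of the fingers, on their centre line; the grasp point (between the pads) lies r.grip_depth behind it (r.grip_depth is the distance from the TCP to the grasp point, in m); z points along the fingers, x is the direction in which the jaws open and shut, and the axes are right-handed (so a half turn about z gives the same grasp; the last joint's range is limited). The gripper opens to 85 mm and grips with 20 to 120 N. Pads are 22 mm wide; open, the fingers measure 114 mm over their backs; the gripper's body (76 mm by 85 mm) begins 54 mm behind the grasp point. The pads swing forward as they close: fully open they stand 13 mm farther back than shut.
Start: joints at [-1.348, 0.477, 0.022, 1.555, -0.011, 1.109, -0.083], TCP at [0.219, 0.638, 0.231] pointing down, gripper open.
Joint ranges: [-2.96, 2.96], [-0.34, 2.1], [-1.41, 1.46], [0.24, 2.44], [-1.37, 4.51], [0.17, 1.92], [-2.96, 2.96]. Speed limits (rad/s): [2.39, 2.39, 3.14, 3.14, 3.14, 3.14, 3.14].

### API

Orientations are given as a rotation vector (axis times angle).
In Python, from bench import readout, grab_frame, workorder, r gives the robot as it stands.
- The arm moves only by the shell command python3 -m handwheel 'ROWS' [FORCE]. ROWS is text: rows parted by semicolons, each of 7 numbers parted by spaces: the shift along the tool's x, y, z in mm, then the turn, a rotation vector about the tool's x, y, z in degrees, then the finger opening in mm, from 0 to 85.4. A call has 1 to 12 rows; each row is the pose to reach, as a shift and turn from the pose commanded when the call began, along the tool's axes at that moment; what a row does not reach only later rows make up. A row lasts 1/8 s, in which the tool goes at most 62.5 mm and 10.7 degrees, less where a joint would pass 70% of its speed; a pose out of reach is approached as far as the arm can. A call with a gripper value outside its range is refused whole. The fingers move at their own pace and stop on an object; FORCE is the grip in N (left out, the last holds). Time passes only in rows, so rows that repeat a pose let the fingers close. It gives the time, the measured TCP pose, the force and the opening at its end, in the units of the state.
- readout.get_obs(): the state, without advancing time (a new reading comes with each control period).
- grab_frame(name): name is "scene" or "top"; returns a dict with "pixels" (400x640x3 uint8, red, green, blue), "fx", "fy", "cx", "cy" (pixels), "rvec" (rotation vector, rad) and "tvec" (3), from world to camera coordinates, as OpenCV has them. Camera axes: x right, y down, z forward; pixel columns grow to the right and rows downward; lengths in m; the calibration is good to about 2 mm. A picture is of the moment at which its call begins. There is no depth.
- workorder.hand_in(): hands the job in, once; it reports no verdict.
The state is a dict: "clock": time; "joints": joint angles; "qvel": joint speeds; "tau": joint torques, N m; "tcp_pos": TCP position; "orientation": TCP orientation; "contact_force": force on the tool from outside, world axes, zero at the start; "moment": the same for the moment, N m; "grip_width": finger opening in m.
Only numpy, scipy, OpenCV 4.12 (cv2) and the standard library are available. Lean on these libraries where they do the work, as an engineer would, in place of code of your own. Each camera call takes 0.05 s, during which the arm holds its last target.

### The job

The can crusher has worked loose: two of the four big slotted screws in the corners of its foot plate stand proud. Take the screwdriver from its stand and with it drive both screws fully home, then put the screwdriver back upright in the hole of its stand and let go. Do not turn the screws with the fingers, and leave the bottle, flask, jar, crushed can and the crusher's lever where they are.

Things in the scene. Friction and masses are not known exactly. Their poses are not given: they have to be found in the camera images.
- driver: the screwdriver; origin at the end of its blade, axes as driver_grip
- driver_grip (a point): centre of the black handle of the screwdriver, which stands upright in the stand: handle 24 x 24 mm square with flat sides, 60 mm tall (30 mm above and below this point), resting by a round 37 mm flange (6 mm thick, underside 36 mm below this point). Below it a 9 mm round shaft and at the end a flat blade 16 mm wide, 2.6 mm thick; the tip is 131 mm below this point. z up along the tool's axis, x along the blade's width (parallel to one pair of handle flats). 140 g
- driver_tip (a point): centre of the end face of the screwdriver's blade, same axes as driver_grip
- stand_hole (a point): middle of the 22 mm square through hole in the dark steel stand's top plate (70 x 70 mm, 6 mm thick), at the plate's upper face, 114 mm above the work surface; the shaft hangs in the hole and the flange rests on the plate. Axes as the stand: its 50 mm wide post stands 53 to 63 mm away on the +x side and does not rise above the plate; its foot plate top is 102 mm below this point. Fixed
- screw_1_head (a point): centre of the top face of loose slotted screw 1's head (head 28 mm diameter, 7 mm high; slot right across the head, 6.5 mm wide, 4 mm deep, so the slot's floor lies 4 mm below this point); x along the slot, z up. The point turns and sinks with the screw. Fully home it is 9 mm above the crusher's foot plate (2 mm washer under the head), that is 21 mm above the work surface
- screw_2_head (a point): centre of the top face of loose slotted screw 2's head (head 28 mm diameter, 7 mm high; slot right across the head, 6.5 mm wide, 4 mm deep, so the slot's floor lies 4 mm below this point); x along the slot, z up. The point turns and sinks with the screw. Fully home it is 9 mm above the crusher's foot plate (2 mm washer under the head), that is 21 mm above the work surface
- screw_1 (a joint): angle (rad) by which screw 1 is still unscrewed, starts 1.6 to 2.8: 0 = fully home against a hard stop; turn clockwise seen from above to tighten. The screw sinks 2.5 mm per radian. It needs about 0.1 N m to turn and stays where it is left; the slot gives the blade about 0.25 rad of play to either side of centre
- screw_2 (a joint): angle (rad) by which screw 2 is still unscrewed, starts 1.6 to 2.8: 0 = fully home against a hard stop; turn clockwise seen from above to tighten. The screw sinks 2.5 mm per radian. It needs about 0.1 N m to turn and stays where it is left; the slot gives the blade about 0.25 rad of play to either side of centre
- screw_1_seat: screw 1 with its fixed washer (32 mm diameter, 2 mm thick); origin at the washer's underside on the foot plate, on the screw's axis
- screw_2_seat: screw 2 with its fixed washer; as screw 1
- crusher: small steel can crusher, fixed; origin at the centre of the underside of its grey foot plate (220 x 220 x 8 mm), which lies on the tray's 4 mm floor. A screw sits in each corner at x = +-90, y = +-90 mm; two of the four (any two) are the loose ones, the other two are alike but already home. The trough in the middle is within |x| 72, |y| 45 mm and up to 83 mm high; yoke up to 113 mm high at x = -50
- lever_top (a point): upper end of the crusher's lever (22 mm thick rubber grip, bar 16 x 8 mm), 130 mm from its pivot, which lies on the crusher's x = -50, y = 0 mm, 108 mm above the foot plate's underside; the lever swings in the crusher's xz plane, leans up to 0.6 rad either way and stays where it is
- bottle_mid (a point): centre of the brown glass bottle, standing, 64 mm diameter, 200 mm tall, 100 mm up
- flask_mid (a point): point on the axis of the white plastic shampoo flask, standing, 40 x 62 mm, 163 mm tall, 80 mm up
- jar_mid (a point): centre of the empty clear glass yogurt jar, standing, 72 mm diameter, 85 mm tall
- can_mid (a point): centre of the crushed silver can, 66 mm diameter, 35 mm tall
Not all that is in view belongs to the job. There is more than one size of the part that bears stand_hole; the job needs the smaller.

How it is judged:
By the outcome, as a careful person would: the job done as asked, in the order asked, and still so for the second after the job is handed in, with the robot touching nothing.
It also fails if it takes over 67 s, if anything falls off the work surface, if the arm or the gripper's body presses on something with over 40 N, if the wrist force passes 120 N, or if a joint passes its speed limit or range.

## Working session

There is one attempt and no reset: what is moved stays moved. The work goes in short steps, Python scripts to look and compute and a shell command to move; the robot and the scene stay as the last step left them, time stands still between calls to the robot, and variables do not carry over. Pictures are saved under pics/ and viewed, and the job is handed in when it is done.

```bash
ls; mkdir -p pics; python3 - <<'E'
from bench import readout, grab_frame, workorder, r
import cv2
o=readout.get_obs()
print(o, r.grip_depth)
for n in ("scene","top"):
    f=grab_frame(n); cv2.imwrite(f"pics/{n}0.png",f["pixels"][:,:,::-1])
    print({k:f[k] for k in f if k!="pixels"})
E
```

```text
pics
{'clock': 0.0, 'joints': array([-1.34808564,  0.47777439,  0.02233119,  1.55645819, -0.01151135,
        1.10927588, -0.08311464]), 'qvel': array([-5.10670742e-04, -3.93806649e-04,  6.73817401e-04,  1.23013303e-03,
       -5.17172537e-05, -2.11094154e-03,  2.69744042e-03]), 'tau': array([-8.26632840e-04, -5.96467781e+01,  1.60731744e+00, -2.81208014e+01,
        1.23059523e-02,  9.28229594e-03,  2.78864547e-06]), 'tcp_pos': array([0.21906135, 0.63784322, 0.23033993]), 'orientation': array([ 2.55595663e+00,  1.82471094e+00, -2.17224898e-03]), 'contact_force': array([ 0.13458541, -0.05742534, -0.70472548]), 'moment': array([-0.00261479,  0.01329445,  0.00126005]), 'grip_width': 0.08516970247444551} 0.0187
{'fx': 487.4582494222801, 'fy': 487.4582494222801, 'cx': 325.8122613989067, 'cy': 198.40305100530014, 'rvec': array([ 1.15187778,  2.39768378, -0.91839165]), 'tvec': array([ 0.44286401, -0.14867984,  1.91849143])}
{'fx': 490.2283630668822, 'fy': 490.2283630668822, 'cx': 323.5106676974214, 'cy': 193.3395457744792, 'rvec': array([ 2.20034398, -2.19186526,  0.050787  ]), 'tvec': array([-0.10511136,  0.54531603,  2.03302591])}
```

View pics/scene0.png

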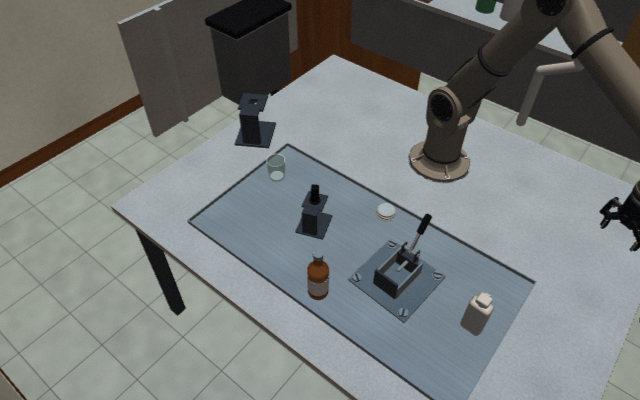

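View pics/top0.png

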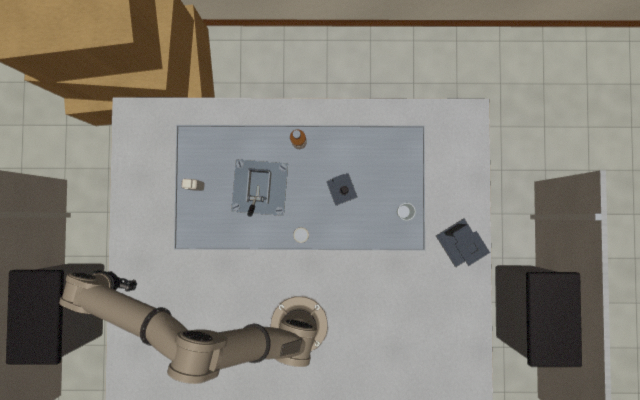

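The top view (x up, y left) shows the driver in a stand at top (343,189) / scene (314,205). A second, bigger and empty stand is at top (462,243) / scene (255,120). The crusher is at top (260,188). I'll enlarge both views to confirm.

```bash
cat > h.py <<'E'
from bench import readout, grab_frame, workorder, r
import cv2, numpy as np
def cam(n):
    f=grab_frame(n); R=cv2.Rodrigues(np.array(f["rvec"]))[0]; f["R"]=R
    f["C"]=-R.T@np.array(f["tvec"]); return f
def ray(f,u,v):
    d=f["R"].T@np.array([(u-f["cx"])/f["fx"],(v-f["cy"])/f["fy"],1]); return d/np.linalg.norm(d)
def plane(f,u,v,z):
    d=ray(f,u,v); return f["C"]+d*(z-f["C"][2])/d[2]
def proj(f,P):
    p=f["R"]@np.array(P)+np.array(f["tvec"]); return p[0]/p[2]*f["fx"]+f["cx"],p[1]/p[2]*f["fy"]+f["cy"]
def crop(f,x0,y0,x1,y1,s,name,interp=cv2.INTER_CUBIC):
    c=f["pixels"][y0:y1,x0:x1,::-1]; cv2.imwrite("pics/"+name,cv2.resize(c,None,fx=s,fy=s,interpolation=interp))
def tri(fa,a,fb,b):
    d1,d2=ray(fa,*a),ray(fb,*b)
    A=np.stack([d1,-d2],1); s=np.linalg.lstsq(A,fb["C"]-fa["C"],rcond=None)[0]
    p,q=fa["C"]+s[0]*d1, fb["C"]+s[1]*d2
    return (p+q)/2, np.linalg.norm(p-q)
E
python3 - <<'E'
from h import *
import pickle
t=cam("top"); s=cam("scene"); pickle.dump((t,s),open("f0.pkl","wb"))
crop(t,225,150,375,225,5,"t1.png"); crop(s,290,175,450,325,5,"s1.png".replace("s1","s1")) if False else crop(s,290,175,450,295,5,"s1.png")
crop(s,340,230,450,325,6,"s2.png")
E
```

```text
(no output)
```

View pics/t1.png

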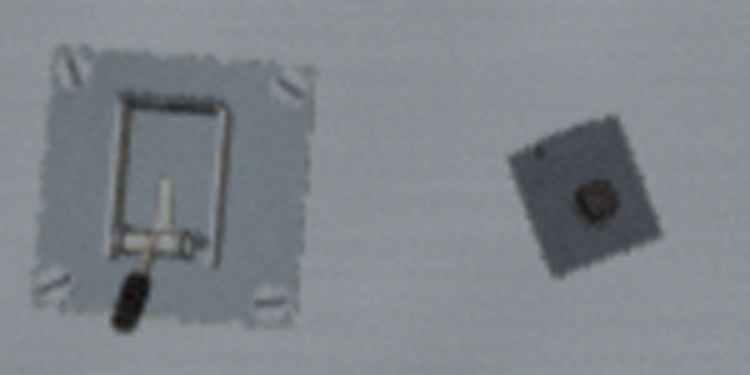

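View pics/s1.png

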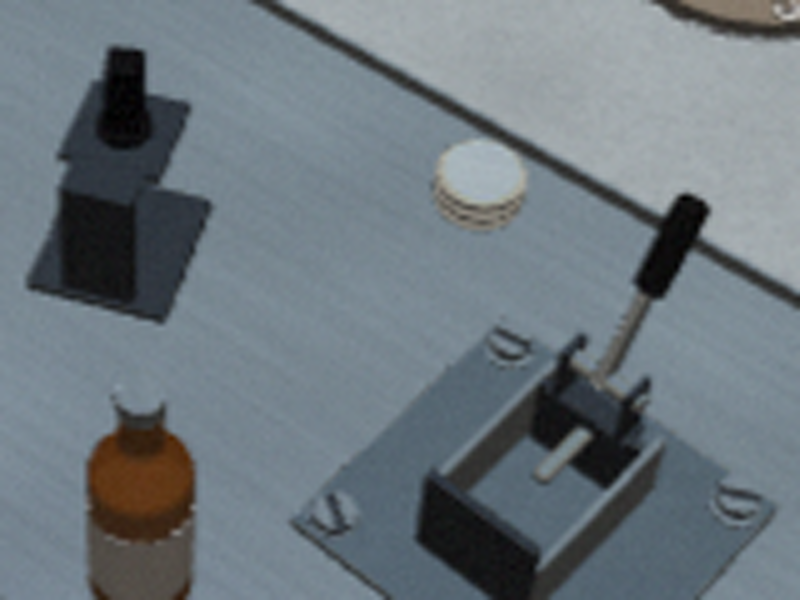

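View pics/s2.png

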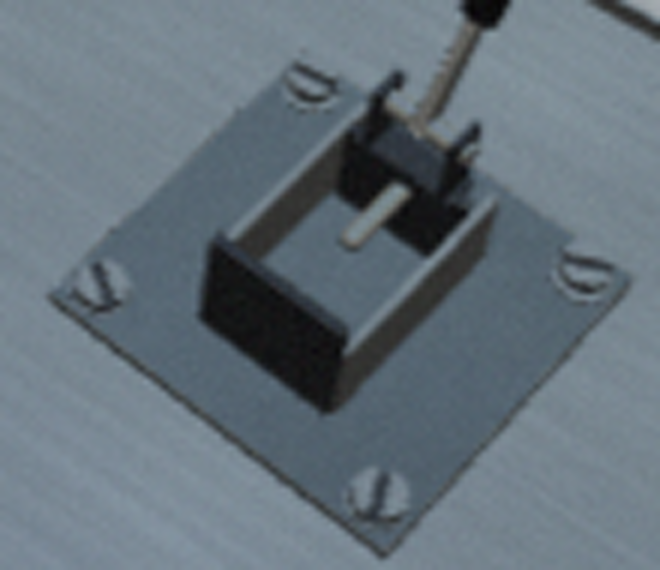

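The only stand with a driver is the compact one at top (343,189). The other one, at top (462,243), is visibly bigger and empty, so it's the decoy. Next I'll average a few frames and triangulate the four screw heads (scene approx (392,244), (438,276), (357,278), (403,312)) to see which stand proud.

```bash
python3 - <<'E'
from h import *
import pickle
F=[]
for n in ("top","scene"):
    fs=[cam(n) for _ in range(6)]
    m=np.mean([f["pixels"].astype(float) for f in fs],0); f=fs[0]; f["avg"]=m; f["pixels"]=np.clip(m,0,255).astype(np.uint8); F.append(f)
pickle.dump(F,open("f1.pkl","wb"))
t,s=F
def tile(f,cs,name):
    o=[]
    for (u,v) in cs:
        c=f["pixels"][v-12:v+13,u-12:u+13,::-1]
        c=cv2.resize(c,(375,375) ,interpolation=cv2.INTER_CUBIC)
        c=cv2.normalize(c,None,0,255,cv2.NORM_MINMAX); o.append(cv2.resize(c,(290,290)))
    cv2.imwrite("pics/"+name,np.vstack([np.hstack(o[:2]),np.hstack(o[2:])]))
tile(t,[(239,164),(283,167),(235,207),(279,211)],"tt.png")
tile(s,[(403,313),(356,278),(438,275),(392,244)],"ss.png")
E
```

```text
(no output)
```

View pics/tt.png

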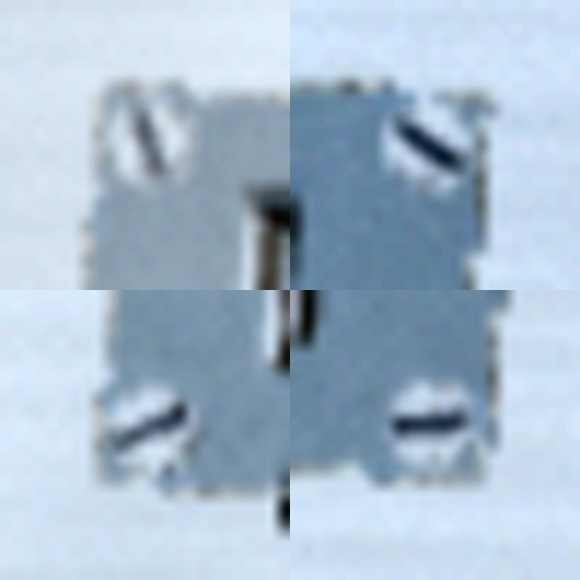

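View pics/ss.png

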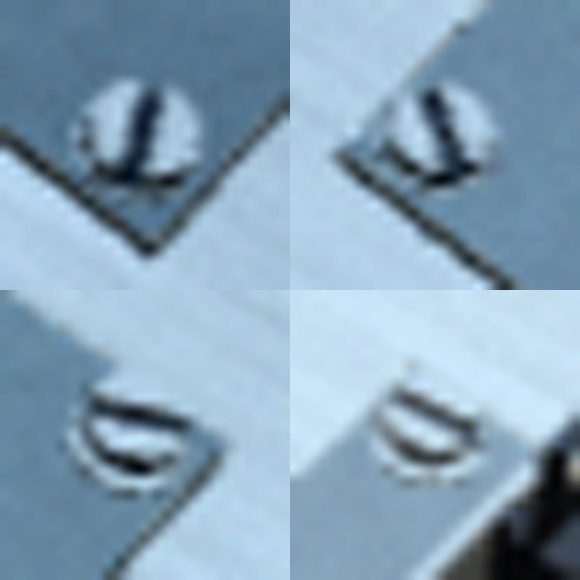

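```bash
cat > slots.py <<'E'
from h import *
import pickle
def head(f,u,v,k=10):
    """slot centroid and direction from dark blob in bright head (supersampled)"""
    g=f["avg"].mean(2); S=8; R=7
    c=g[v-R:v+R+1,u-R:u+R+1].astype(np.float32); c=cv2.resize(c,None,fx=S,fy=S,interpolation=cv2.INTER_CUBIC)
    return c,S,R
E
python3 - <<'E'
from slots import *
t,s=pickle.load(open("f1.pkl","rb"))
np.set_printoptions(linewidth=200)
for f,cs in ((t,[(239,164),(283,167),(235,207),(279,211)]),(s,[(403,313),(356,278),(438,275),(392,244)])):
    for u,v in cs:
        g=f["avg"].mean(2).round().astype(int); print(u-6,v-7);print(g[v-7:v+8,u-7:u+8])
E
```

```text
233 157
[[144 145 145 145 145 146 145 146 146 146 146 146 147 147 147]
 [146 147 147 146 143 141 140 144 144 142 141 147 148 148 148]
 [145 146 146 143 129 119 118 131 132 122 122 140 144 144 142]
 [146 145 144 133 119 118 114 124 129 124 116 120 133 126 123]
 [145 145 144 133 120 128 113 111 137 130 116 117 116 117 114]
 [144 144 142 130 127 137 114  93 133 139 128 125 115 114 112]
 [145 144 142 121 133 139 118  88 116 141 140 123 114 113 113]
 [143 144 142 128 130 142 137  98 108 140 140 124 115 113 114]
 [144 143 140 124 119 140 140 112  94 132 129 120 113 114 113]
 [144 143 141 122 117 137 138 114  94 113 124 119 112 113 114]
 [144 144 142 127 117 122 130 123 112 114 122 114 113 112 114]
 [144 144 144 132 117 114 115 119 117 114 115 113 114 113 113]
 [144 143 140 120 113 112 113 114 114 113 114 115 113 114 115]
 [143 142 136 117 114 112 113 113 115 114 113 115 114 113 114]
 [142 140 122 117 115 113 114 114 114 114 113 114 114 113 113]]
277 160
[[143 143 144 145 145 145 144 145 144 144 146 144 145 145 145]
 [138 142 141 139 144 145 144 145 145 145 144 145 145 145 146]
 [114 130 13
[... 5831 characters left out ...]
7 138]
 [135 132 119  98  73  56  78 116 129 132 132 133 135 136 138]
 [135 119 100 120 120  93  68  56  77 116 128 118 126 134 136]
 [120 105  92 102 124 131 120  92  68  56  62  97 112 126 134]
 [105 104 104  81  96 121 129 132 118  89  63  99 105 107 115]
 [ 99  99 120 102  60  60  95 119 112  94  78  86 100 102 107]
 [ 99  99 109 124  97  57  48  49  49  82 118 115 104 102 104]
 [ 97  98 100  89 115 127 110 101 122 128 118 106 103 103 114]
 [ 99 100 100  99  92  86  97  94 107  90  94 100 102 114 128]
 [100  99 100 101 100 101 102 101 101  99  99 102 113 126 114]
 [ 99  99  99 102 101 102 102 101 101 100 100 113 127  98  62]
 [101 100  99 100 101 101 102 102 100 102 114 126  98  64  54]]
```

```bash
python3 - <<'E'
from h import *
import pickle
t,s=pickle.load(open("f1.pkl","rb"))
T=[(239.2,163.6),(282.8,167.2),(235.3,206.6),(278.7,210.4)]
S=[(403,311.7),(356.8,276.5),(438,273.6),(392.1,242.2)]
np.set_printoptions(precision=4,suppress=True)
P=[]
for a,b in zip(T,S):
    p,g=tri(t,a,s,b); P.append(plane(t,*a,.023)); print(p,g, plane(t,*a,.023), plane(s,*b,.023))
P=np.array(P);c=P.mean(0); print("C",c)
# yaw: crusher +x dir candidates
ex=(P[0]+P[1]-P[2]-P[3])[:2]; ey=(P[0]+P[2]-P[1]-P[3])[:2]
print(np.hypot(*ex)/2,np.hypot(*ey)/2, np.arctan2(ex[1],ex[0]),np.arctan2(-ey[0],ey[1]))
yaw=(np.arctan2(ex[1],ex[0])+np.arctan2(-ey[0],ey[1]))/2
R=np.array([[np.cos(yaw),-np.sin(yaw)],[np.sin(yaw),np.cos(yaw)]])
for sx,sy,b in ((1,1,S[0]),(1,-1,S[1]),(-1,1,S[2]),(-1,-1,S[3])):
    q=c[:2]+R@(np.array([sx,sy])*.09)
    print(q,[np.round(proj(s,(*q,z)),2) for z in (.021,.026,.028)],b,[np.round(proj(t,(*q,z)),2) for z in (.021,.026)])
E
```

```text
[0.6667 0.2507 0.0239] 0.004757116031392045 [0.668  0.2488 0.023 ] [0.665  0.2526 0.023 ]
[0.6519 0.0701 0.0209] 0.007045738412635435 [0.6536 0.0669 0.023 ] [0.6512 0.0738 0.023 ]
[0.4872 0.2648 0.0281] 0.006608207083624596 [0.4888 0.2628 0.023 ] [0.4818 0.2667 0.023 ]
[0.4723 0.0847 0.0256] 0.005546667547813097 [0.4737 0.0825 0.023 ] [0.4689 0.0862 0.023 ]
C [0.571  0.1653 0.023 ]
0.18015258765432304 0.18162763995464562 -0.08221236823915597 -0.08113574117673131
[0.668  0.2476] [array([400.94, 311.82]), array([401.15, 310.97]), array([401.24, 310.63])] (403, 311.7) [array([239.56, 163.63]), array([239.35, 163.5 ])]
[0.6534 0.0682] [array([354.92, 276.35]), array([355.01, 275.46]), array([355.05, 275.11])] (356.8, 276.5) [array([282.54, 167.3 ]), array([282.43, 167.18])]
[0.4886 0.2623] [array([435.57, 274.65]), array([435.85, 273.76]), array([435.97, 273.4 ])] (438, 273.6) [array([235.5 , 206.64]), array([235.28, 206.61])]
[0.474  0.0829] [array([390.36, 243.02]), array([390.53, 242.11]), array([390.6 , 241.74])] (392.1, 242.2) [array([278.66, 210.34]), array([278.54, 210.33])]
```

The triangulated heights pick out the two rear screws. The one at top (235.3,206.6) comes out at z≈28 mm and the one at top (278.7,210.4) at z≈26 mm, against 24 and 21 mm for the front pair. Both rear heads also show a washer crescent below a gap in the scene view. Next I'll measure the driver and stand.

```bash
python3 - <<'E'
from h import *
import pickle
t,s=pickle.load(open("f1.pkl","rb"))
a=cv2.resize(t["pixels"][170:210,322:362,::-1],(400,400),interpolation=cv2.INTER_CUBIC)
b=cv2.resize(s["pixels"][178:242,288:340,::-1],(400,492),interpolation=cv2.INTER_CUBIC)[:400]
a=cv2.convertScaleAbs(a,alpha=2.2);b=cv2.convertScaleAbs(b,alpha=2.2)
cv2.imwrite("pics/drv.png",np.hstack([a,b]))
# slot angles in top via dark weighted PCA on the loose screws
g=t["avg"].mean(2)
for (u,v),n in (((235.3,206.6),'C'),((278.7,210.4),'D')):
    yy,xx=np.mgrid[int(v)-6:int(v)+8,int(u)-6:int(u)+8]
    w=np.clip(122-g[yy,xx],0,None)*(np.hypot(xx-u,yy-v)<3.3)
    P=np.array([plane(t,x,y,.026)[:2] for x,y in zip(xx.ravel(),yy.ravel())]);w=w.ravel()
    m=(P*w[:,None]).sum(0)/w.sum(); c=((P-m)*w[:,None]).T@(P-m)
    e,V=np.linalg.eigh(c); print(n,m,np.degrees(np.arctan2(V[1,1],V[0,1]))%180,e)
# handle top view
m=(t["avg"][178:202,330:356].max(2)<62).astype(np.uint8)
print(t["avg"].max(2)[180:200,333:353].round().astype(int))
E
```

```text
C [0.49014844 0.25964642] 115.417844516846 [0.00061725 0.01367085]
D [0.47503942 0.08335623] 95.68288459766953 [0.00052107 0.01035837]
[[ 62  80  83  83  84  82  81  82  82  82  82  82  82  81  80  80  81  86
  110 147]
 [ 66  82  83  84  80  82  81  82  82  81  80  82  81  80  80  79  81  85
  113 148]
 [ 78  81  82  83  83  80  83  81  80  81  80  80  80  83  82  82  82  82
   96 139]
 [ 82  80  82  81  80  81  80  80  80  80  82  82  83  82  81  83  80  83
   86 113]
 [ 81  76  81  80  80  80  79  79  82  82  81  81  80  81  82  83  82  80
   84 102]
 [ 80  80  80  80  79  82  82  80  79  78  75  75  76  76  80  81  83  83
   82  89]
 [ 77  80  81  81  81  81  81  81  70  61  54  47  48  53  76  82  81  80
   80  85]
 [ 76  81  82  82  82  84  80  67  54  44  48  53  50  44  62  76  78  79
   81  82]
 [ 81  80  82  83  82  82  77  48  42  51  50  50  51  50  45  64  79  80
   81  83]
 [ 82  81  82  82  83  81  72  38  36  50  52  52  52  50  46  63  81  84
   83  83]
 [ 82  84  82  83  83  81  65  40  26  47  53  51  51  52  48  54  79  83
   84  83]
 [ 82  84  84  82  80  79  64  54  30  36  50  50  49  47  40  57  80  82
   83  82]
 [ 81  82  81  81  80  78  68  54  40  26  47  49  40  40  44  71  84  83
   84  84]
 [ 82  82  81  81  82  81  80  68  54  39  30  35  39  53  65  80  82  82
   82  82]
 [ 81  81  81  81  82  80  82  80  69  55  49  49  56  68  78  81  82  82
   82  80]
 [ 80  82  80  76  81  82  82  81  80  71  74  64  70  80  82  81  82  82
   82  81]
 [ 82  83  81  80  83  84  83  84  83  81  80  81  82  81  81  82  81  80
   83  83]
 [ 84  81  80  82  83  82  82  82  82  82  82  82  84  82  84  82  80  74
   82  84]
 [ 86  80  81  81  79  82  82  84  82  82  81  82  82  82  82  81  82  80
   89  92]
 [ 98  82  80  81  75  80  81  82  82  81  83  84  82  82  83  84  89  90
  111 121]]
```

View pics/drv.png

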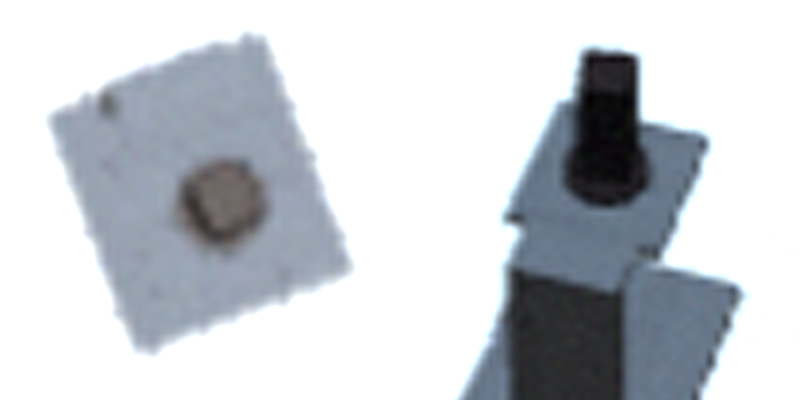

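```bash
python3 - <<'E'
from h import *
import pickle
np.set_printoptions(precision=4,suppress=True)
t,s=pickle.load(open("f1.pkl","rb"))
# top-face in top view
m=np.zeros((400,640),np.uint8); g=t["avg"].max(2); m[184:197,338:350]=((g[184:197,338:350]>44.5)&(g[184:197,338:350]<60)).astype(np.uint8)
u,v=344.3,189.3
print("top face", plane(t,u,v,.18))
# scene: handle top face centre ; crop scale 400/52
k=400/52
for (x,y) in ((610,72),):
    b=(288+(x-400)/k-.5,178+y/k-.5); print(b, plane(s,*b,.18), tri(t,(u,v),s,b))
# flange centre in scene: ellipse ~ (608,170) ; in top circle flange ~
b=(288+(607-400)/k-.5,178+168/k-.5); a=(322+222/10-.5,170+205/10-.5)
print("flange scene z=.12",plane(s,*b,.119),"top",plane(t,*a,.119))
# gripper sanity: project TCP
o=readout.get_obs(); print(proj(t,o["tcp_pos"]),proj(s,o["tcp_pos"]))
crop(t,90,255,150,315,6,"gt.png"); crop(s,590,170,640,270,6,"gs.png")
E
```

```text
top face [ 0.5535 -0.183   0.18  ]
(314.8, 186.86) [ 0.55   -0.1778  0.18  ] (array([ 0.5517, -0.1804,  0.18  ]), np.float64(0.0062556324333337045))
flange scene z=.12 [ 0.55   -0.1797  0.119 ] top [ 0.5542 -0.1831  0.119 ]
(np.float64(122.67984525321637), np.float64(277.86881247285214)) (np.float64(614.4472721045281), np.float64(240.8857366974021))
```

View pics/gt.png

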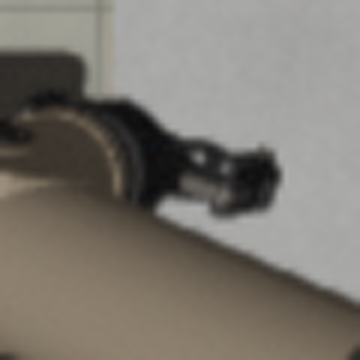

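View pics/gs.png

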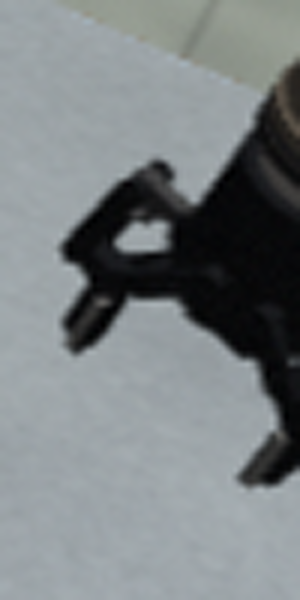

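The top view of the driver and the scene view disagree by about 5 mm, so I'll move over the driver and compare gripper and handle in the same pictures. First I need a script that works out the shift for a target pose.

```bash
cat > go.py <<'E'
import sys
from h import *
from scipy.spatial.transform import Rotation as Ro
def tgt(x,y,z,psi):
    c,s=np.cos(np.radians(psi)),np.sin(np.radians(psi))
    return np.array([x,y,z]),Ro.from_matrix(np.array([[c,s,0],[s,-c,0],[0,0,-1]]))
if __name__=="__main__":
    np.set_printoptions(precision=2,suppress=True)
    o=readout.get_obs(); p=o["tcp_pos"]; R=Ro.from_rotvec(o["orientation"])
    X=R.as_matrix()[:,0]; print("now mm",p*1000,"psi",np.degrees(np.arctan2(X[1],X[0])),"tilt",np.degrees(np.arccos(-R.as_matrix()[2,2])),"j",o["joints"],"t",o["clock"],"F",o["contact_force"],"M",o["moment"],"w",o["grip_width"]*1000)
    if len(sys.argv)>4:
        q,Q=tgt(*[float(a) for a in sys.argv[1:5]])
        d=R.inv().apply(q-p)*1000; w=np.degrees((R.inv()*Q).as_rotvec()); print("shift",d,"turn",w)
E
python3 go.py .552 -.181 .26 27
```

```text
now mm [219.24 638.4  231.29] psi 71.04034976299873 tilt 0.002936858362700533 j [-1.35  0.48  0.02  1.56 -0.01  1.11 -0.08] t 0.8 F [-0.1  -0.24 -0.36] M [-0.04  0.01  0.06] w 85.24587936312392
shift [-666.84  580.93  -28.71] turn [-0.    0.   44.04]
```

```bash
python3 -m handwheel '-30 30 -60 0 0 4 85; -80 70 -100 0 0 8 85; -130 113 -110 0 0 12 85; -180 157 -110 0 0 16 85; -230 200 -110 0 0 20 85; -280 244 -110 0 0 24 85; -330 287 -110 0 0 28 85; -380 331 -110 0 0 32 85; -430 375 -110 0 0 36 85; -480 418 -110 0 0 40 85; -530 462 -110 0 0 44 85; -580 505 -110 0 0 44 85'; python3 go.py .552 -.181 .26 27
```

```text
clock: 2.3
tcp_pos: [0.4868, -0.0212, 0.3418]
orientation: [-3.054, -0.734, -0.002]
contact_force: [1.1, 0.3, -0.9]
grip_width: 0.0848
now mm [486.8  -21.17 341.77] psi 27.024560338012698 tilt 0.09537666694564126 j [-0.69  0.05  0.64  1.88 -0.03  1.22  0.44] t 2.3 F [ 1.06  0.29 -0.9 ] M [ 0.09 -0.06  0.02] w 84.7754097262416
shift [-14.67 172.02  81.7 ] turn [-0.01 -0.09  0.02]
```

```bash
python3 -m handwheel '-4 50 20 0 0 0 85; -8 100 40 0 0 0 85; -12 150 60 0 0 0 85; -15 172 80 0 0 0 85; -15 172 82 0 0 0 85; -15 172 82 0 0 0 85'; python3 - <<'E'
from h import *
t=cam("top");s=cam("scene")
a=cv2.resize(t["pixels"][150:220,310:380,::-1],(400,400),interpolation=cv2.INTER_CUBIC)
b=cv2.resize(s["pixels"][135:235,265:365,::-1],(400,400),interpolation=cv2.INTER_CUBIC)
cv2.imwrite("pics/ab.png",cv2.convertScaleAbs(np.hstack([a,b]),alpha=1.8))
E
python3 go.py
```

```text
clock: 3.05
tcp_pos: [0.5512, -0.1783, 0.2596]
orientation: [-3.054, -0.736, -0.0]
contact_force: [0.5, 0.1, 0.1]
grip_width: 0.0852
now mm [ 551.62 -177.95  260.14] psi 27.159747734563545 tilt 0.09213492036985332 j [-0.36  0.35  0.73  1.79 -0.26  1.1   0.93] t 3.15 F [ 0.06 -0.31  0.42] M [ 0.   -0.   -0.04] w 84.68286825772022
```

View pics/ab.png

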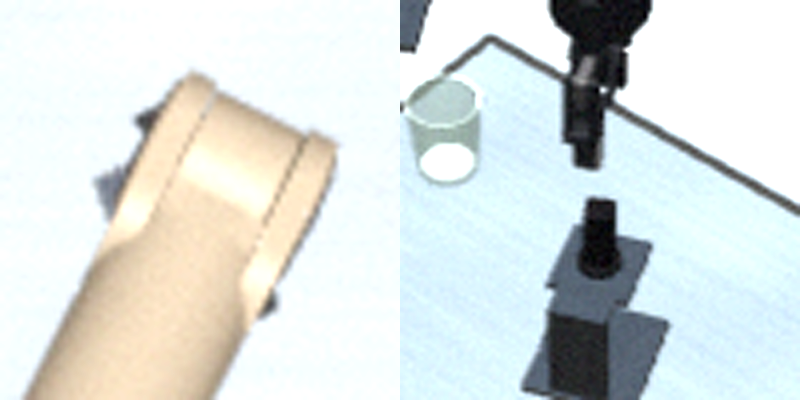

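```bash
python3 - <<'E'
from h import *
s=cam("scene"); np.set_printoptions(precision=1,suppress=True)
print("camC",s["C"])
p=readout.get_obs()["tcp_pos"]; a=np.radians(27.1); X=np.array([np.cos(a),np.sin(a),0]);Y=np.array([np.sin(a),-np.cos(a),0]);Z=np.array([0,0,1])
for sg in (1,-1):
  for e in (42,50): print(sg,e,*[np.array(proj(s,p+X*sg*e/1000+Z*.013+Y*k)) for k in (-.011,.011)])
print("tcp",proj(s,p+Z*.013), "handle guess top:", [proj(s,(x,y,.18)) for x,y in ((.5517,-.1804),(.5535,-.183),(.55,-.1778))])
crop(s,285,140,345,215,8,"ab2.png")
E
```

```text
camC [1.4 0.5 1.3]
1 42 [314.9 176.2] [307.8 175.1]
1 50 [314.4 178. ] [307.2 176.9]
-1 42 [320.6 157.5] [313.7 156.5]
-1 50 [321.1 155.8] [314.2 154.8]
tcp (np.float64(314.30885854305944), np.float64(166.1364236863155)) handle guess top: [(np.float64(313.829636783073), np.float64(186.78246483760174)), (np.float64(312.8473965918186), np.float64(186.72728169657992)), (np.float64(314.7922926220299), np.float64(186.85514525079552))]
```

View pics/ab2.png

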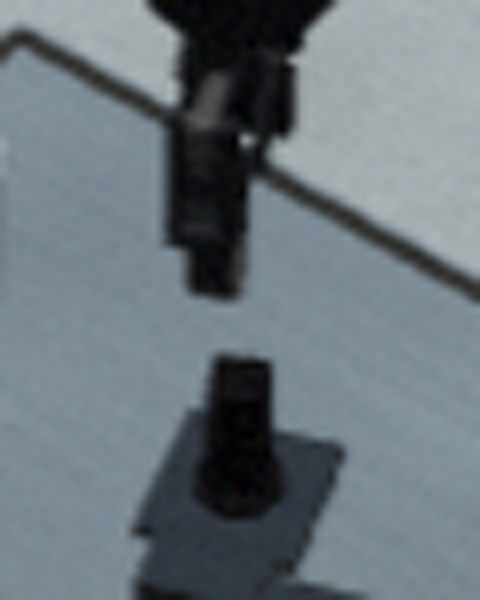

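The scene view matches the forward kinematics: the fingertip spans u 307.9–314.9, and 307.8–314.9 was predicted. I'll trust it, and the top view is off by about 4 mm. Going down over the handle now.

```bash
python3 go.py .550 -.1783 .131 27; python3 -m handwheel '-2 0 40 0 0 0 85; -2 0 85 0 0 0 85; -2 0 115 0 0 0 85; -2 0 129 0 0 0 85; -2 0 129 0 0 0 60; -2 0 129 0 0 0 40' 60; python3 - <<'E'
from h import *
s=cam("scene"); crop(s,285,140,345,215,8,"ab3.png")
E
python3 go.py
```

```text
now mm [ 551.66 -178.03  260.2 ] psi 27.15645930030715 tilt 0.09927921624405224 j [-0.36  0.35  0.73  1.79 -0.26  1.1   0.93] t 3.2 F [ 0.2   0.29 -0.45] M [-0.   -0.03 -0.03] w 85.00917339599026
shift [ -1.82  -0.52 129.2 ] turn [ 0.   -0.1   0.16]
clock: 3.95
tcp_pos: [0.5504, -0.1804, 0.1317]
orientation: [3.054, 0.735, 0.004]
contact_force: [-0.6, -0.7, 0.3]
grip_width: 0.0515
now mm [ 550.41 -180.45  131.76] psi 27.05135323454546 tilt 0.14828137696425445 j [-0.27  0.5   0.64  1.91 -0.4   0.85  1.05] t 4.0 F [0.25 0.38 0.29] M [-0.04 -0.05  0.04] w 43.23598401515001
```

View pics/ab3.png

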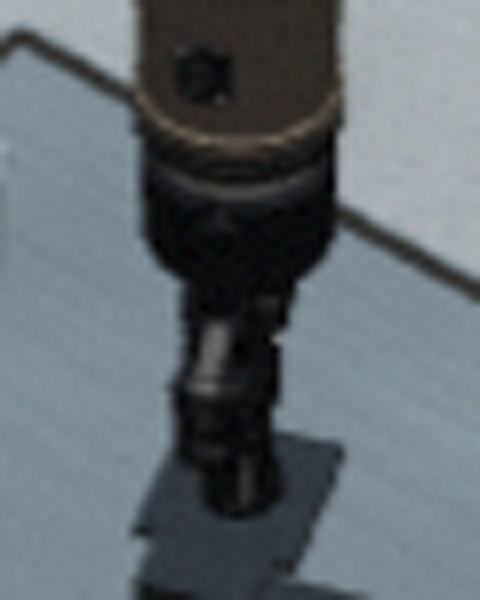

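```bash
python3 -m handwheel '0 -2 0 0 0 0 40; 0 -2 0 0 0 0 20; 0 -2 0 0 0 0 15; 0 -2 0 0 0 0 15; 0 -2 0 0 0 0 15' 70;python3 go.py
```

```text
clock: 4.62
tcp_pos: [0.5489, -0.1782, 0.1309]
orientation: [-3.054, -0.735, -0.001]
contact_force: [-1.0, 1.8, 5.9]
grip_width: 0.0236
now mm [ 548.86 -178.2   130.93] psi 27.050664315926646 tilt 0.05346716144072766 j [-0.28  0.5   0.64  1.92 -0.4   0.85  1.04] t 4.625 F [-0.97  1.76  5.94] M [ 0.32  0.34 -0.05] w 23.618328040084858
```

Holding at 23.6 mm, so it's on the flats. I'll lift it and look at the blade.

```bash
python3 -m handwheel '0 0 -5 0 0 0 15; 0 0 -40 0 0 0 15; 0 0 -90 0 0 0 15; 0 0 -140 0 0 0 15; 0 0 -180 0 0 0 15; 0 0 -190 0 0 0 15; 0 0 -190 0 0 0 15' 100;python3 go.py; python3 - <<'E'
from h import *
s=cam("scene"); crop(s,280,110,350,200,6,"l1.png"); crop(cam("top"),310,150,380,220,6,"l1t.png")
p=readout.get_obs()["tcp_pos"]; print(proj(s,p-[0,0,.1123]),proj(s,p))
E
```

```text
clock: 5.5
tcp_pos: [0.5482, -0.1782, 0.3198]
orientation: [-3.054, -0.735, 0.0]
contact_force: [-0.0, -0.0, -1.2]
grip_width: 0.023
now mm [ 548.24 -178.24  319.75] psi 27.051613394971056 tilt 0.025302134155707135 j [-0.4   0.29  0.77  1.72 -0.21  1.21  0.89] t 5.5 F [-0.04 -0.03 -1.19] M [-0.   -0.03 -0.03] w 23.008700505552355
(np.float64(315.2223289780605), np.float64(180.7236235119215)) (np.float64(315.1451753134581), np.float64(154.54540798970027))
```

View pics/l1.png

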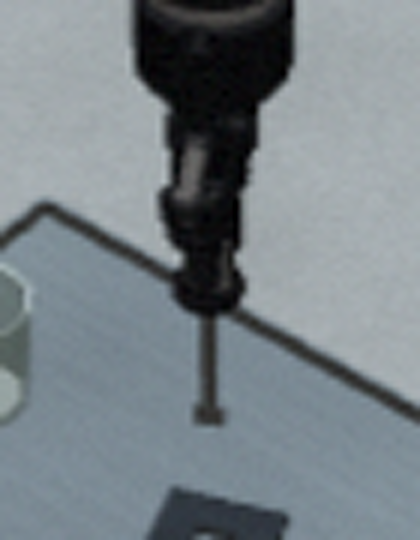

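View pics/l1t.png

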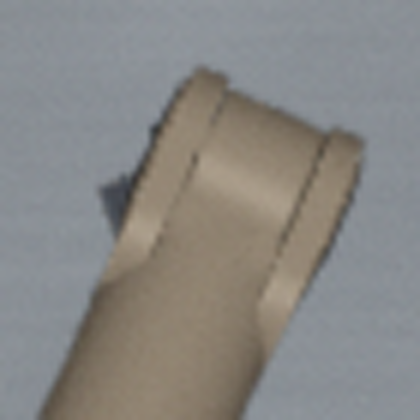

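The blade tip is at scene ≈(314.3,180.2), about 1 px left of the TCP axis, so roughly 2.5 mm along tool +y. The blade is seen face-on, so its width lies along tool y. Combining the scene view with the bias-corrected top view puts the two screws at about (470, 87) mm (the right one) and (485, 267) mm (the left one). I'll go to the right one first.

```bash
python3 go.py .4698 .0893 .27 5.7
```

```text
now mm [ 547.58 -177.92  318.42] psi 27.050818891968277 tilt 0.17521170804748032 j [-0.4   0.29  0.77  1.73 -0.21  1.21  0.89] t 5.6 F [-0.26  0.69 -1.79] M [ 0.01 -0.03  0.03] w 22.806565948928114
shift [  52.38 -273.28   48.79] turn [-0.08  0.16 21.35]
```

```bash
python3 -m handwheel '10 -52 5 0 0 4 15; 20 -104 10 0 0 8 15; 30 -156 20 0 0 13 15; 40 -208 30 0 0 18 15; 48 -250 40 0 0 21 15; 52 -273 49 0 0 21.4 15; 52 -273 49 0 0 21.4 15; 52 -273 49 0 0 21.4 15' 100;python3 go.py .4698 .0893 .165 5.7
```

```text
clock: 6.6
tcp_pos: [0.4706, 0.0872, 0.2708]
orientation: [3.137, 0.153, -0.001]
contact_force: [0.4, -0.2, -1.1]
grip_width: 0.0226
now mm [470.59  87.19 270.8 ] psi 5.5862162259510635 tilt 0.08325205799167032 j [-0.93  0.11  0.68  2.   -0.08  1.06 -0.12] t 6.6 F [ 0.41 -0.22 -1.09] M [-0.01 -0.01 -0.01] w 22.63189253570649
shift [ -0.48  -2.29 105.79] turn [ 0.06  0.06 -0.11]
```

```bash
python3 -m handwheel '-.5 -2 50 0 0 0 15; -.5 -2 95 0 0 0 15; -.5 -2 106 0 0 0 15; -.5 -2 106 0 0 0 15; -.5 -2 106 0 0 0 15';python3 go.py; python3 - <<'E'
from h import *
s=cam("scene"); crop(s,350,180,430,260,7,"d1.png"); 
p=readout.get_obs()["tcp_pos"]; print(proj(s,p-[0,0,.1123]),proj(s,p), (350,180))
E
```

```text
clock: 7.22
tcp_pos: [0.4714, 0.0903, 0.1669]
orientation: [-3.137, -0.154, -0.004]
contact_force: [-0.2, -0.0, -1.2]
grip_width: 0.0231
now mm [471.4   90.27 166.9 ] psi 5.605684141713557 tilt 0.168472319176423 j [-0.87  0.27  0.65  2.11 -0.22  0.82  0.01] t 7.225 F [-0.19 -0.01 -1.16] M [-0.    0.03 -0.01] w 23.097356751995182
(np.float64(393.91216523197704), np.float64(237.45125496559308)) (np.float64(398.1756794564748), np.float64(215.14498165096066)) (350, 180)
```

View pics/d1.png

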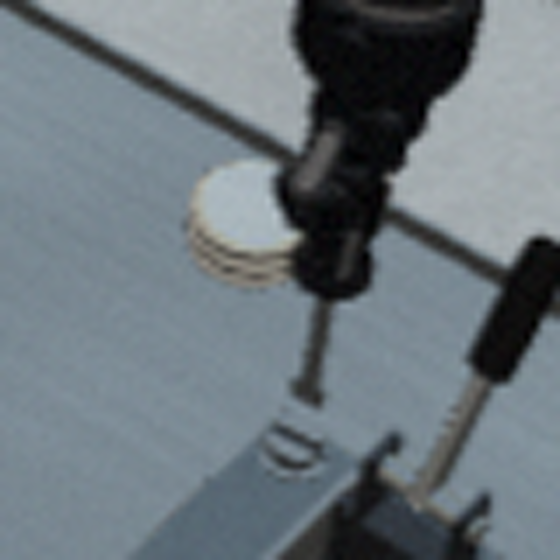

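```bash
python3 - <<'E'
from h import *
fs=[cam("scene") for _ in range(4)]; s=fs[0]; s["pixels"]=np.mean([f["pixels"].astype(float) for f in fs],0).astype(np.uint8)
p=readout.get_obs()["tcp_pos"]; z=p[2]-.1123
print(p,proj(s,p-[0,0,.1123]), "want",proj(s,(.4706,.0866,z)),"dx+2mm",proj(s,(.4726,.0866,z)),"dy+2",proj(s,(.4706,.0886,z)),proj(s,(.4706,.0866,.0255)))
crop(s,378,224,408,254,20,"d2.png")
E
```

```text
[0.47043166 0.09060733 0.16607483] (np.float64(394.0633420963643), np.float64(237.4587296034337)) want (np.float64(393.0028233038988), np.float64(236.87785035207992)) dx+2mm (np.float64(392.66757472378), np.float64(237.25545526637927)) dy+2 (np.float64(393.51778781939885), np.float64(237.18348542137468)) (np.float64(392.01205551715736), np.float64(242.13056100915117))
```

View pics/d2.png

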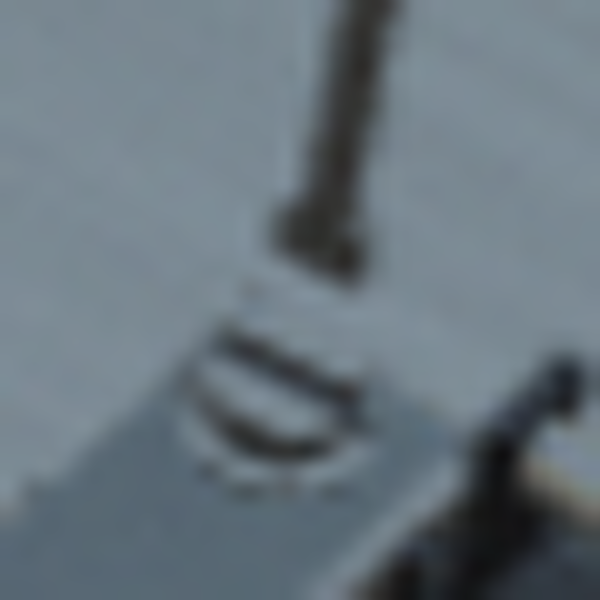

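```bash
python3 -m handwheel '1 0 10 0 0 0 15; 1 0 20 0 0 0 15; 1 0 25 0 0 0 15; 1 0 25 0 0 0 15';python3 go.py;  python3 -m handwheel '0 0 2 0 0 0 15; 0 0 3 0 0 0 15;0 0 4 0 0 0 15;0 0 4 0 0 0 15';python3 go.py
```

```text
clock: 7.98
tcp_pos: [0.4706, 0.0902, 0.1396]
orientation: [3.137, 0.154, -0.002]
contact_force: [-0.2, -0.4, -1.1]
grip_width: 0.023
now mm [470.57  90.16 139.64] psi 5.633259468741271 tilt 0.08331276567016899 j [-0.84  0.32  0.62  2.13 -0.27  0.77  0.05] t 7.975 F [-0.2  -0.38 -1.12] M [0.   0.02 0.  ] w 22.968233092220366
clock: 8.48
tcp_pos: [0.471, 0.0905, 0.1363]
orientation: [-3.138, -0.155, -0.0]
contact_force: [0.7, -0.5, -1.5]
grip_width: 0.0229
now mm [471.    90.46 136.31] psi 5.646702659716334 tilt 0.006148155692637853 j [-0.83  0.33  0.62  2.13 -0.27  0.76  0.06] t 8.475 F [ 0.7  -0.49 -1.47] M [-0.01 -0.    0.  ] w 22.938627724613838
```

```bash
for i in 1 2 3 4; do :; done; python3 -m handwheel '0 0 1 0 0 0 15; 0 0 2 0 0 0 15;0 0 2 0 0 0 15';python3 go.py;  python3 -m handwheel '0 0 1 0 0 0 15; 0 0 2 0 0 0 15;0 0 2 0 0 0 15';python3 go.py
```

```text
clock: 8.85
tcp_pos: [0.4709, 0.0904, 0.1342]
orientation: [3.138, 0.155, -0.0]
contact_force: [-0.4, -1.0, -1.3]
grip_width: 0.0231
now mm [470.92  90.42 134.2 ] psi 5.6436281469393 tilt 0.008749183282145129 j [-0.83  0.33  0.62  2.14 -0.28  0.75  0.06] t 8.85 F [-0.37 -0.97 -1.29] M [-0.05  0.01 -0.03] w 23.05336155738666
clock: 9.22
tcp_pos: [0.4713, 0.0905, 0.1329]
orientation: [-3.137, -0.155, -0.0]
contact_force: [-2.8, -0.1, 7.5]
grip_width: 0.0229
now mm [471.26  90.49 132.89] psi 5.639139103099786 tilt 0.0367876956303477 j [-0.83  0.33  0.62  2.14 -0.28  0.75  0.07] t 9.225 F [-2.77 -0.11  7.52] M [-0.06  0.61  0.03] w 22.928841359457977
```

Contact is at tip z ≈ 21 mm, which fits the slot floor of a screw raised about 4.5 mm. I'll turn clockwise while following the axis and sinking, and watch the torque.

```bash
python3 -m handwheel '.5 0 0 0 0 10 15; 1 .2 .3 0 0 20 15; 1.5 .4 .7 0 0 30 15; 1.5 .4 .7 0 0 30 15';python3 go.py;  python3 - <<'E'
from h import *
s=cam("scene"); crop(s,378,224,408,254,15,"d3.png")
E
```

```text
clock: 9.72
tcp_pos: [0.4734, 0.0907, 0.1324]
orientation: [-3.069, 0.665, -0.002]
contact_force: [-1.1, 1.0, 6.9]
grip_width: 0.023
now mm [473.37  90.68 132.37] psi -24.443941495766243 tilt 0.08461850681574327 j [-0.93  0.37  0.75  2.14 -0.36  0.76 -0.38] t 9.725 F [-1.13  0.99  6.86] M [ 0.15  0.47 -0.02] w 22.97179835596943
```

View pics/d3.png

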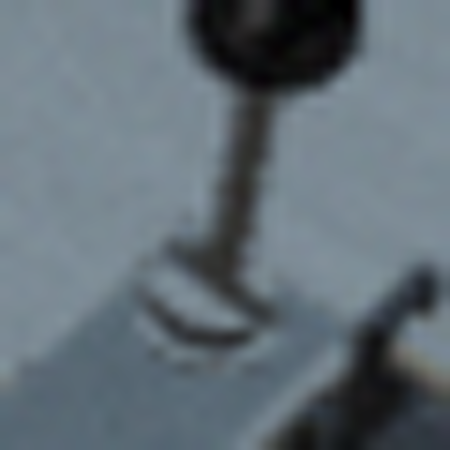

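```bash
python3 -m handwheel '.4 .2 .4 0 0 10 15; .8 .4 .9 0 0 20 15; 1 .8 1.3 0 0 30 15; 1 .8 1.3 0 0 30 15';python3 go.py;  python3 - <<'E'
from h import *
s=cam("scene"); crop(s,378,224,408,254,15,"d4.png")
E
```

```text
clock: 10.28
tcp_pos: [0.4751, 0.0895, 0.1312]
orientation: [-2.792, 1.436, -0.005]
contact_force: [2.3, 0.3, 5.8]
grip_width: 0.0229
now mm [475.06  89.5  131.23] psi -54.43014594520777 tilt 0.21355645731300207 j [-1.02  0.41  0.89  2.14 -0.46  0.78 -0.8 ] t 10.275 F [2.29 0.34 5.8 ] M [ 0.13 -0.41  0.09] w 22.861745624047998
```

View pics/d4.png

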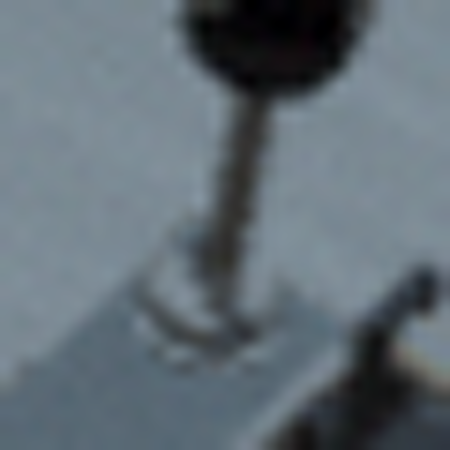

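The slot follows the blade: it has turned and sunk 1.7 mm. I'll continue.

```bash
python3 -m handwheel '.6 0 .4 0 0 10 15; 1.2 .2 .9 0 0 20 15; 1.7 .5 1.3 0 0 30 15; 1.7 .5 1.3 0 0 30 15' 110;python3 go.py;python3 -m handwheel '.6 0 .4 0 0 8 15; .8 .1 .6 0 0 14 15; .8 .1 .6 0 0 14 15';python3 go.py
```

```text
clock: 10.82
tcp_pos: [0.4762, 0.0875, 0.13]
orientation: [-2.326, 2.107, -0.006]
contact_force: [2.1, -0.5, 4.7]
grip_width: 0.0228
now mm [476.15  87.49 129.97] psi -84.35453135137658 tilt 0.2741804209640711 j [-1.11  0.48  1.02  2.15 -0.57  0.81 -1.2 ] t 10.825 F [ 2.15 -0.5   4.68] M [ 0.   -0.88  0.03] w 22.772781457966914
clock: 11.2
tcp_pos: [0.4762, 0.0865, 0.1294]
orientation: [-2.054, 2.373, -0.006]
contact_force: [3.2, -0.8, 6.2]
grip_width: 0.0226
now mm [476.2   86.48 129.39] psi -98.25337882937319 tilt 0.2878133887091078 j [-1.14  0.52  1.09  2.15 -0.63  0.84 -1.38] t 11.2 F [ 3.2  -0.78  6.21] M [-0.25 -1.19  0.02] w 22.57247090969635
```

```bash
python3 -m handwheel '.3 0 .3 0 0 6 15; .3 0 .3 0 0 6 15';python3 go.py;python3 -m handwheel '.3 0 .3 0 0 6 15; .3 0 .3 0 0 6 15';python3 go.py;
```

```text
clock: 11.45
tcp_pos: [0.4762, 0.086, 0.1291]
orientation: [-1.927, 2.477, -0.006]
contact_force: [3.8, -0.5, 5.8]
grip_width: 0.0231
now mm [476.19  86.04 129.12] psi -104.23170923292449 tilt 0.2926792935017278 j [-1.16  0.54  1.11  2.15 -0.66  0.85 -1.46] t 11.45 F [ 3.82 -0.48  5.79] M [-0.29 -1.26  0.07] w 23.11832792501526
clock: 11.7
tcp_pos: [0.4761, 0.0856, 0.1288]
orientation: [-1.794, 2.574, -0.006]
contact_force: [2.8, -1.5, 6.1]
grip_width: 0.023
now mm [476.15  85.58 128.84] psi -110.24120787711594 tilt 0.3005710096891698 j [-1.17  0.55  1.14  2.15 -0.68  0.86 -1.53] t 11.7 F [ 2.75 -1.51  6.08] M [-0.4  -1.39  0.03] w 22.959493346532344
```

```bash
python3 -m handwheel '0 0 .2 0 0 6 15; 0 0 .2 0 0 6 15';python3 go.py;python3 -m handwheel '0 0 .2 0 0 6 15; 0 0 .2 0 0 6 15';python3 go.py;
```

```text
clock: 11.95
tcp_pos: [0.476, 0.0853, 0.1286]
orientation: [-1.657, 2.665, -0.006]
contact_force: [3.0, -0.2, 6.3]
grip_width: 0.0229
now mm [476.03  85.31 128.62] psi -116.24364336993222 tilt 0.2935630610839303 j [-1.18  0.57  1.17  2.15 -0.71  0.87 -1.61] t 11.95 F [ 3.04 -0.17  6.31] M [-0.64 -1.29  0.11] w 22.899456001968833
clock: 12.2
tcp_pos: [0.476, 0.0851, 0.1285]
orientation: [-1.516, 2.748, -0.006]
contact_force: [3.3, -1.4, 7.9]
grip_width: 0.0229
now mm [475.97  85.09 128.51] psi -122.21968852946742 tilt 0.28921573702191977 j [-1.19  0.59  1.19  2.15 -0.73  0.89 -1.69] t 12.2 F [ 3.34 -1.42  7.89] M [-0.8  -1.09  0.28] w 22.854396564419748
```

```bash
python3 -m handwheel '0 0 0 0 0 4 15; 0 0 0 0 0 4 15';python3 go.py;python3 -m handwheel '0 0 .1 0 0 5 15; 0 0 .1 0 0 5 15';python3 go.py; python3 - <<'E'
from h import *
s=cam("scene"); crop(s,378,224,408,254,15,"d5.png")
E
```

```text
clock: 12.45
tcp_pos: [0.4758, 0.085, 0.1285]
orientation: [-1.42, 2.799, -0.006]
contact_force: [4.0, -2.6, 8.9]
grip_width: 0.0229
now mm [475.82  84.98 128.52] psi -126.18591854284296 tilt 0.27491283078400836 j [-1.2   0.61  1.21  2.15 -0.75  0.9  -1.74] t 12.45 F [ 4.   -2.57  8.88] M [-0.97 -0.94  0.3 ] w 22.899523832408985
clock: 12.7
tcp_pos: [0.4757, 0.0848, 0.1285]
orientation: [-1.297, 2.858, -0.006]
contact_force: [1.9, -4.3, 9.1]
grip_width: 0.0224
now mm [475.67  84.82 128.46] psi -131.17320582601772 tilt 0.26380473654082953 j [-1.21  0.63  1.23  2.15 -0.77  0.91 -1.81] t 12.7 F [ 1.93 -4.27  9.11] M [-1.09 -0.76  0.49] w 22.420299172195715
```

View pics/d5.png

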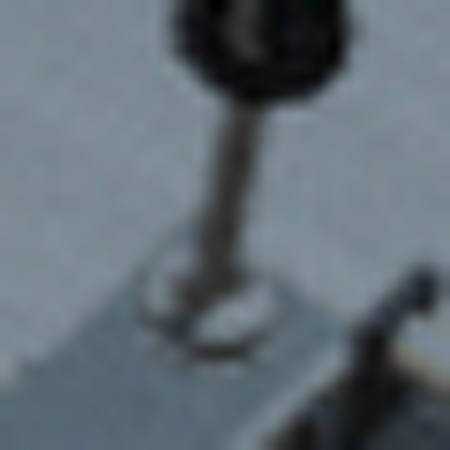

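Torque climbs to 0.49 N·m while z holds at 128.5, and the washer crescent has gone, so this screw is home. I'll back off the torque, lift, and go to the left screw.

```bash
python3 -m handwheel '0 0 0 0 0 -8 15; 0 0 0 0 0 -8 15; 0 0 -20 0 0 -8 15; 0 0 -60 0 0 -8 15; 0 0 -120 0 0 -8 15; 0 0 -160 0 0 -8 15; 0 0 -160 0 0 -8 15' ;python3 go.py .4846 .2667 .29 25; python3 - <<'E'
from h import *
s=cam("scene"); crop(s,350,180,450,260,7,"d6.png"); 
E
```

```text
clock: 13.62
tcp_pos: [0.4743, 0.0866, 0.2891]
orientation: [-1.495, 2.758, 0.006]
contact_force: [-0.3, 0.3, -2.3]
grip_width: 0.0229
now mm [474.3   86.58 289.1 ] psi -123.08128158562849 tilt 0.3141172241981584 j [-1.48  0.32  1.45  1.98 -0.35  1.14 -2.03] t 13.625 F [-0.26  0.31 -2.29] M [ 0.02 -0.01 -0.02] w 22.914135490686874
shift [-156.55   89.69    0.04] turn [  -0.38    0.19 -148.08]
```

View pics/d6.png

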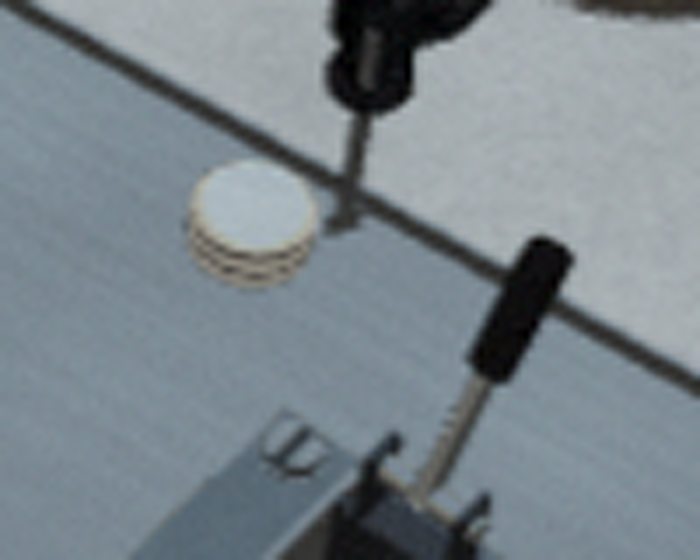

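```bash
python3 - <<'E'
from h import *
s=cam("scene");t=cam("top")
crop(t,225,150,305,220,8,"tl.png")
# lever grip end: scene crop(550,240)/7+(350,180)
b=(350+552/7-.5,180+245/7-.5)
for z in (.2,.22,.24): print(z,plane(s,*b,z))
E
python3 -m handwheel '0 0 -50 0 0 -10 15; 0 0 -95 0 0 -20 15; 0 0 -95 0 0 -30 15; 0 0 -95 0 0 -40 15;0 0 -95 0 0 -50 15; 0 0 -95 0 0 -60 15; 0 0 -95 0 0 -70 15; 0 0 -95 0 0 -80 15' ;python3 go.py .4846 .2667 .385 25
```

```text
0.2 [0.43820528 0.17186773 0.2       ]
0.22 [0.45522617 0.17791315 0.22      ]
0.24 [0.47224705 0.18395858 0.24      ]
clock: 14.78
tcp_pos: [0.4723, 0.0855, 0.3811]
orientation: [2.92, -1.149, -0.001]
contact_force: [-0.2, -0.2, -1.3]
grip_width: 0.0227
now mm [472.31  85.53 381.13] psi -42.97073483586879 tilt 0.2079378708560094 j [-1.83 -0.29  1.32  1.84  0.29  1.38 -1.33] t 14.775 F [-0.18 -0.25 -1.28] M [-0.   -0.03  0.  ] w 22.672552722795654
shift [-114.5  -140.92   -4.43] turn [  0.2    0.1  -67.97]
```

View pics/tl.png

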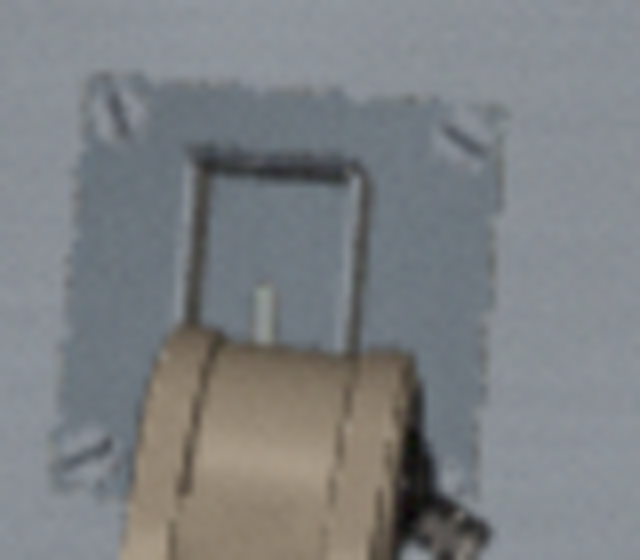

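```bash
python3 -m handwheel '-25 -30 0 0 0 -10 15; -50 -61 0 0 0 -20 15; -75 -92 0 0 0 -30 15; -98 -120 0 0 0 -40 15; -114.5 -141 0 0 0 -50 15; -114.5 -141 50 0 0 -60 15; -114.5 -141 95 0 0 -68 15; -114.5 -141 95 0 0 -68 15' ;python3 go.py .4846 .2667 .17 25
```

```text
clock: 15.78
tcp_pos: [0.4342, 0.2372, 0.3131]
orientation: [-3.06, -0.668, -0.065]
contact_force: [-0.3, -0.9, -1.0]
grip_width: 0.0227
now mm [434.18 237.2  313.08] psi 24.620687366204287 tilt 2.413706991443007 j [-2.29 -0.33  1.45  1.95  0.37  1.21 -0.53] t 15.775 F [-0.26 -0.92 -1.04] M [-0.01  0.04 -0.02] w 22.737515656906076
shift [ 52.05  -5.86 145.4 ] turn [ 0.03 -2.41 -0.38]
```

The arm has run into joint limits (j2, j3) and lags its path. I'll check what the commanded pose is with a zero move, and look at the scene.

```bash
python3 -m handwheel '0 0 0 0 0 0 15; 0 0 0 0 0 0 15';python3 go.py .4846 .2667 .25 25;python3 - <<'E'
from h import *
s=cam("scene"); crop(s,350,150,470,260,6,"e1.png"); 
E
```

```text
clock: 16.02
tcp_pos: [0.4368, 0.2395, 0.3164]
orientation: [-3.056, -0.665, -0.072]
contact_force: [0.5, 0.2, -0.5]
grip_width: 0.0228
now mm [436.85 239.54 316.36] psi 24.5321345911628 tilt 2.7421371603697517 j [-2.29 -0.34  1.45  1.94  0.37  1.22 -0.53] t 16.025 F [ 0.5   0.2  -0.53] M [-0.04  0.03 -0.02] w 22.825188395766663
shift [51.49 -4.65 68.92] turn [-0.19 -2.74 -0.46]
```

View pics/e1.png

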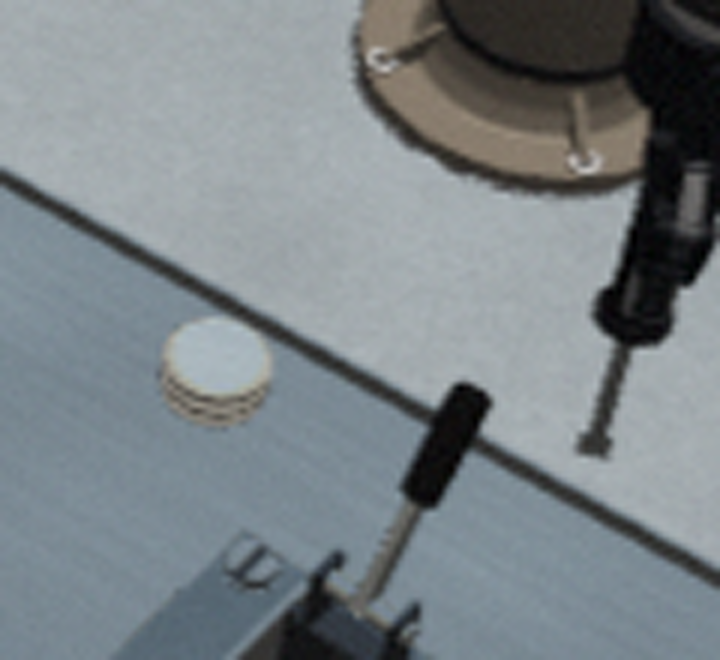

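```bash
python3 -m handwheel '5 0 30 0 0 -5 15; 15 0 60 0 0 -10 15; 25 -1 90 0 0 -15 15; 35 -2 100 0 0 -20 15; 35 -2 100 0 0 -20 15';python3 go.py .4846 .2667 .2 25
```

```text
clock: 16.7
tcp_pos: [0.4197, 0.2298, 0.2556]
orientation: [-2.895, -1.186, -0.14]
contact_force: [0.2, 0.1, -1.3]
grip_width: 0.0233
now mm [419.69 229.8  255.61] psi 44.6290795104604 tilt 5.141632215471271 j [-2.26 -0.34  1.45  2.09  0.42  1.04 -0.23] t 16.7 F [ 0.21  0.14 -1.35] M [ 0.    0.1  -0.02] w 23.335574459311477
shift [67.05 17.83 62.08] turn [ 0.53 -5.14 19.56]
```

The lever hasn't moved: its end is still at scene ≈(428,215). The elbow is wound up (j3 at its limit). Swinging left while turning the wrist counter-clockwise should unwind it, and that also lets me enter the left screw at psi≈205°.

```bash
python3 go.py .33 .42 .30 125
```

```text
now mm [419.69 229.8  255.61] psi 44.6290795104604 tilt 5.141632215471271 j [-2.26 -0.34  1.45  2.09  0.42  1.04 -0.23] t 16.7 F [ 0.21  0.14 -1.35] M [ 0.    0.1  -0.02] w 23.335574459311477
shift [  73.36 -197.39  -43.01] turn [  4.63  -3.14 -80.37]
```

```bash
python3 -m handwheel '9 -25 -5 .6 -.4 -10 15; 18 -50 -11 1.2 -.8 -20 15; 27 -74 -16 1.7 -1.2 -30 15; 37 -99 -22 2.3 -1.6 -40 15; 46 -123 -27 2.9 -2 -50 15; 55 -148 -32 3.5 -2.4 -60 15; 64 -172 -38 4 -2.7 -70 15; 73 -197 -43 4.6 -3.1 -80 15; 73 -197 -43 4.6 -3.1 -80 15';python3 go.py .33 .42 .30 180
```

```text
clock: 17.82
tcp_pos: [0.3044, 0.3906, 0.3187]
orientation: [1.454, 2.778, 0.055]
contact_force: [0.3, 0.5, -1.6]
grip_width: 0.0226
now mm [304.36 390.59 318.73] psi 124.76367818741778 tilt 2.0504384524040518 j [-2.69 -0.34  1.45  1.94  0.37  1.23  0.81] t 17.825 F [ 0.32  0.49 -1.62] M [-0.03  0.   -0.  ] w 22.631422256580155
shift [ 9.32 37.17 20.11] turn [  2.1    0.34 -55.24]
```

I'll check how close the joints are to their limits, and fit a simple kinematic model of the arm to the logged poses so I can plan the unwinding.

```bash
cat > fk.py <<'E'
import numpy as np
from scipy.spatial.transform import Rotation as Ro
from scipy.optimize import least_squares
D=[ # x y z psi  joints
(219.24,638.4,231.29,71.04,-1.348,.4777,.0223,1.5565,-.0115,1.1093,-.0831),
(486.8,-21.17,341.77,27.02,-.69,.05,.64,1.88,-.03,1.22,.44),
(551.62,-177.95,260.14,27.16,-.36,.35,.73,1.79,-.26,1.1,.93),
(550.41,-180.45,131.76,27.05,-.27,.5,.64,1.91,-.4,.85,1.05),
(548.24,-178.24,319.75,27.05,-.4,.29,.77,1.72,-.21,1.21,.89),
(470.59,87.19,270.8,5.59,-.93,.11,.68,2.,-.08,1.06,-.12),
(471.4,90.27,166.9,5.6,-.87,.27,.65,2.11,-.22,.82,.01),
(475.06,89.5,131.23,-54.43,-1.02,.41,.89,2.14,-.46,.78,-.8),
(475.67,84.82,128.46,-131.17,-1.21,.63,1.23,2.15,-.77,.91,-1.81),
(474.3,86.58,289.1,-123.08,-1.48,.32,1.45,1.98,-.35,1.14,-2.03),
(472.31,85.53,381.13,-42.97,-1.83,-.29,1.32,1.84,.29,1.38,-1.33),
(434.18,237.2,313.08,24.62,-2.29,-.33,1.45,1.95,.37,1.21,-.53),
(419.69,229.8,255.61,44.63,-2.26,-.34,1.45,2.09,.42,1.04,-.23),
(304.36,390.59,318.73,124.76,-2.69,-.34,1.45,1.94,.37,1.23,.81)]
Dm=np.array(D)
def fk(q,P,s):
    hs,L1,L2,L3,o7,e=P
    R=Ro.from_euler('Z',s[0]*q[0])*Ro.from_euler('Y',q[1])
    p=np.array([0,0,hs])+R.apply([0,0,L1]); R=R*Ro.from_euler('ZY',[s[1]*q[2],q[3]]); p=p+R.apply([e,0,L2])
    R=R*Ro.from_euler('ZY',[s[2]*q[4],q[5]]); p=p+R.apply([0,0,L3])
    R=R*Ro.from_euler('Z',s[3]*q[6]+o7); return p,R
def res(P,s):
    r=[]
    for d in Dm:
        p,R=fk(d[4:],P,s); r+=list((p-d[:3]/1000)*10)
        X=R.as_matrix()[:,0]; a=np.radians(d[3]); r+=[X[0]-np.cos(a),X[1]-np.sin(a),(R.as_matrix()[2,2]+1)*3]
    return np.array(r)
if __name__=="__main__":
    import itertools
    best=None
    for s in itertools.product([1,-1],repeat=4):
      for o in (0,np.pi/2,np.pi,-np.pi/2):
        f=least_squares(res,[.34,.4,.4,.2,o,0],args=(s,))
        if best is None or f.cost<best[0]: best=(f.cost,s,f.x)
    print(best); r=res(best[2],best[1]).reshape(-1,6); print((r[:,:3]*100).round(0).tolist(), np.abs(r[:,3:]).max())
    np.savez("fk.npz",P=best[2],s=best[1])
E
python3 fk.py; python3 -c "
from bench import readout
print(readout.get_obs()['joints'])"
```

```text
(np.float64(1.4698612585092794), (-1, -1, -1, -1), array([ 0.63723327,  0.50203094,  0.49478041,  0.63367572,  3.1406859 ,
       -0.00610071]))
[[-59.0, 17.0, 2.0], [0.0, 55.0, -0.0], [8.0, 44.0, -4.0], [7.0, 45.0, -7.0], [13.0, 40.0, -0.0], [-15.0, 50.0, -6.0], [-14.0, 45.0, -10.0], [-15.0, 31.0, -12.0], [-15.0, 8.0, -16.0], [-6.0, 21.0, -8.0], [-23.0, 38.0, 17.0], [-28.0, 39.0, 16.0], [-15.0, 45.0, 15.0], [-39.0, 17.0, 14.0]] 0.012603163481808788
[-2.69441178 -0.33568213  1.45248214  1.93754958  0.36610205  1.23122606
  0.81347496]
```

```bash
python3 - <<'E'
s=open('fk.py').read()
s=s.replace("hs,L1,L2,L3,o7,e=P","hs,L1,L2,L3,o7,e,a0,a1,a2,a3,b0,b1=P")
s=s.replace("p=np.array([0,0,hs])+R.apply([0,0,L1])","p=np.array([0,0,hs])+Ro.from_euler('Z',s[0]*q[0]).apply([b0,a0,0])+R.apply([b1,a1,L1])")
s=s.replace("R.apply([e,0,L2])","R.apply([e,a2,L2])").replace("R.apply([0,0,L3])","R.apply([0,a3,L3])")
s=s.replace("for s in itertools.product([1,-1],repeat=4):","for s in [(-1,-1,-1,-1)]:").replace("[.34,.4,.4,.2,o,0]","[.34,.4,.4,.2,o,0,0,0,0,0,0,0]").replace("for o in (0,np.pi/2,np.pi,-np.pi/2):","for o in (np.pi,):")
s=s.replace('f=least_squares(res,','f=least_squares(lambda P,s:np.r_[res(P,s),.05*np.array(P[5:])*10],')
open('fk.py','w').write(s)
E
python3 fk.py
```

```text
(np.float64(0.005520399510175134), (-1, -1, -1, -1), array([ 2.82768400e-01,  5.37309139e-01,  4.71922153e-01,  3.22261255e-01,
        3.14068590e+00, -3.37333105e-03, -1.39457817e-02, -1.39457816e-02,
       -2.99301478e-02, -3.88612454e-03,  2.17384731e-03, -7.87010537e-04]))
[[-1.0, -0.0, -1.0], [-1.0, 1.0, -2.0], [-1.0, 0.0, 1.0], [2.0, 1.0, 3.0], [1.0, -2.0, 2.0], [-1.0, -0.0, -3.0], [1.0, 1.0, -1.0], [1.0, -2.0, 1.0], [-1.0, -0.0, -1.0], [-0.0, 1.0, -1.0], [2.0, -3.0, 1.0], [-3.0, 4.0, 1.0], [0.0, 0.0, 1.0], [1.0, -3.0, -1.0]] 0.012603163481808788
```

The model fits the logged poses to about 3 mm. I'll simulate a pseudo-inverse solver with clipping, check it against the past moves, then test candidate paths.

```bash
cat > sim.py <<'E'
from fk import *
z=np.load("fk.npz"); P,S=z["P"],z["s"]
lo=np.array([-2.96,-.336,-1.41,.24,-1.37,.17,-2.96]);hi=np.array([2.96,2.1,1.4525,2.44,4.51,1.92,2.96])
def T(x,y,z,psi):
    c,s=np.cos(np.radians(psi)),np.sin(np.radians(psi)); return np.array([x,y,z]),Ro.from_matrix([[c,s,0],[s,-c,0],[0,0,-1]])
def jac(q):
    p,R=fk(q,P,S); J=np.zeros((6,7))
    for i in range(7):
        d=q.copy(); d[i]+=1e-5; pp,RR=fk(d,P,S); J[:3,i]=(pp-p)/1e-5; J[3:,i]=(RR*R.inv()).as_rotvec()/1e-5
    return p,R,J
def ik(q,p1,R1,n=6,w=.3,lam=1e-3):
    for _ in range(n):
        p,R,J=jac(q); e=np.r_[p1-p,w*(R1*R.inv()).as_rotvec()]; J[3:]*=w
        q=np.clip(q+J.T@np.linalg.solve(J@J.T+lam*np.eye(6)*.1,e),lo,hi)
    return q
def run(q,a,b,rows,n=6,w=.3):
    """move from pose a to b (x,y,z,psi) linear; prints end"""
    a,b=np.array(a),np.array(b)
    for k in range(1,rows+1):
        q=ik(q,*T(*(a+(b-a)*k/rows)),n=n,w=w)
    p,R=fk(q,P,S); print(q.round(2),(p*1000).round(0), "err mm",np.linalg.norm(p-b[:3]).round(3)*1000, "tilt",np.degrees(np.arccos(min(1,-R.as_matrix()[2,2]))).round(1)); return q
E
python3 - <<'E'
from sim import *
for w in (.1,.3,1.):
    q=Dm[0][4:].copy(); q=run(q,(.219,.638,.231,71),(.4868,-.0212,.341,27),12,w=w); q=run(q,(.4868,-.0212,.341,27),(.5516,-.178,.26,27),5,w=w)
    q=Dm[6][4:].copy(); q=run(q,(.4714,.0903,.1669,5.6),(.4713,.0905,.133,5.6),3,w=w);q=run(q,(.4713,.0905,.133,5.6),(.4757,.0848,.1285,-131),14,w=w);q=run(q,(.4757,.0848,.1285,-131),(.4743,.0866,.289,-123),4,w=w); q=run(q,(.4743,.0866,.289,-123),(.472,.0855,.381,-43),8,w=w)
    print()
E
```

```text
[-0.65  0.05  0.61  1.87 -0.03  1.22  0.43] [487. -21. 341.] err mm 0.0 tilt 0.0
[-0.33  0.34  0.69  1.79 -0.25  1.1   0.91] [ 552. -178.  260.] err mm 0.0 tilt 0.0
[-0.83  0.33  0.62  2.13 -0.28  0.75  0.06] [471.  91. 133.] err mm 0.0 tilt 0.0
[-1.2   0.63  1.23  2.14 -0.77  0.92 -1.81] [476.  85. 128.] err mm 0.0 tilt 0.0
[-1.47  0.37  1.45  1.98 -0.4   1.16 -1.98] [471. 100. 284.] err mm 15.0 tilt 0.7
[-1.67 -0.1   1.32  1.84  0.1   1.33 -1.12] [472.  85. 381.] err mm 0.0 tilt 0.0

[-0.65  0.05  0.6   1.87 -0.03  1.22  0.43] [487. -21. 341.] err mm 0.0 tilt 0.0
[-0.33  0.35  0.69  1.79 -0.25  1.1   0.92] [ 552. -178.  260.] err mm 0.0 tilt 0.0
[-0.83  0.33  0.62  2.13 -0.28  0.75  0.06] [471.  91. 133.] err mm 0.0 tilt 0.0
[-1.2   0.63  1.22  2.14 -0.77  0.92 -1.81] [476.  85. 129.] err mm 0.0 tilt 0.0
[-1.47  0.37  1.45  1.98 -0.4   1.16 -1.98] [471. 100. 284.] err mm 15.0 tilt 0.7
[-1.67 -0.1   1.32  1.84  0.1   1.33 -1.12] [472.  85. 381.] err mm 0.0 tilt 0.0

[-0.65  0.05  0.6   1.87 -0.03  1.22  0.43] [487. -21. 341.] err mm 0.0 tilt 0.0
[-0.33  0.35  0.69  1.79 -0.25  1.1   0.92] [ 552. -178.  260.] err mm 0.0 tilt 0.0
[-0.83  0.33  0.62  2.13 -0.28  0.75  0.06] [471.  91. 133.] err mm 0.0 tilt 0.0
[-1.2   0.63  1.22  2.14 -0.77  0.92 -1.81] [476.  85. 129.] err mm 0.0 tilt 0.0
[-1.47  0.37  1.45  1.98 -0.4   1.16 -1.98] [471. 100. 284.] err mm 15.0 tilt 0.7
[-1.67 -0.1   1.32  1.84  0.1   1.33 -1.12] [472.  85. 381.] err mm 0.0 tilt 0.0
```

```bash
cat >> sim.py <<'E'
def ik2(q,p1,R1,n=6,w=.3):
    for _ in range(n):
        p,R,J=jac(q); e=np.r_[p1-p,w*(R1*R.inv()).as_rotvec()]; J[3:]*=w
        free=np.ones(7,bool); dq=np.zeros(7)
        for k in range(4):
            A=J[:,free]; r=e-J[:,~free]@dq[~free]
            x=A.T@np.linalg.solve(A@A.T+1e-5*np.eye(6),r); dq[free]=np.clip(x,-.3,.3)
            bad=free&((q+dq>hi)|(q+dq<lo))
            if not bad.any(): break
            dq[bad]=np.clip(q+dq,lo,hi)[bad]-q[bad]; free&=~bad
        q=np.clip(q+dq,lo,hi)
    return q
def path(q,wps,step=.05,dpsi=10,n=2):
    a=np.array(wps[0],float); rows=0
    for b in wps[1:]:
        b=np.array(b,float); N=int(max(1,np.ceil(np.linalg.norm((b-a)[:3])/step),np.ceil(abs(b[3]-a[3])/dpsi)))
        for k in range(1,N+1): q=ik2(q,*T(*(a+(b-a)*k/N)),n=n)
        rows+=N; a=b
    p,R=fk(q,P,S); return q,rows,np.linalg.norm(p-a[:3]),np.degrees((T(*a)[1]*R.inv()).magnitude())
E
python3 - <<'E'
from sim import *
q0=np.array([-2.69441178,-0.33568213,1.45248214,1.93754958,0.36610205,1.23122606,0.81347496])
# check clamp model on the last moves
q=np.array([-1.83,-.29,1.32,1.84,.29,1.38,-1.33]); q,_,e,r=path(q,[(.4723,.0855,.381,-43),(.4846,.2667,.385,7),(.4846,.2667,.29,25)]);print(q.round(2),e,r)
rng=np.random.default_rng(0); best=[]
a=(.304,.391,.319,124.8)
for i in range(250):
    r=rng.uniform(.45,.8);az=np.radians(rng.uniform(35,125));z=rng.uniform(.28,.5);psi=rng.uniform(60,250)
    w1=(r*np.cos(az),r*np.sin(az),z,psi)
    psiC=205
    q,n,e,rr=path(q0,[a,w1,(.4846,.2667,.29,psiC)])
    if e<.005 and rr<3: best.append((abs(q[2])+n*.02+max(0,abs(q[6])-2.7)*5,n,w1,q))
best.sort(key=lambda b:b[0])
for b in best[:6]: print(round(b[0],2),b[1],np.round(b[2],2),b[3].round(2))
print(len(best))
E
```

```text
[-2.29 -0.34  1.45  1.97  0.42  1.13 -0.55] 0.04111454650847348 7.0816687039254855
1.71 20 [9.0000e-02 5.9000e-01 3.2000e-01 2.0819e+02] [-0.6   0.22 -0.01  1.78  0.    1.14  2.96]
1.71 20 [8.0000e-02 6.5000e-01 4.3000e-01 2.0449e+02] [-0.6   0.22 -0.01  1.78  0.    1.14  2.96]
1.76 22 [1.0000e-01 7.3000e-01 4.9000e-01 1.9616e+02] [-0.6   0.22 -0.02  1.78  0.    1.14  2.96]
1.76 22 [3.0000e-02 6.9000e-01 3.1000e-01 1.8715e+02] [-0.59  0.22 -0.02  1.78  0.    1.14  2.96]
1.76 23 [6.0000e-02 5.4000e-01 3.8000e-01 2.3689e+02] [-0.58  0.22 -0.04  1.78  0.01  1.14  2.95]
1.76 23 [1.0000e-01 6.4000e-01 3.9000e-01 2.2891e+02] [-0.59  0.22 -0.03  1.78  0.01  1.14  2.95]
23
```

The model reproduces the stuck state and shows that swinging left unwinds it. I'll pick a path that ends at psi 25° above the left screw and simulate the whole rest of the job.

```bash
python3 - <<'E'
from sim import *
q0=np.array([-2.69441178,-0.33568213,1.45248214,1.93754958,0.36610205,1.23122606,0.81347496])
rng=np.random.default_rng(1); best=[]
a=(.304,.391,.319,124.8)
for i in range(250):
    r=rng.uniform(.5,.75);az=np.radians(rng.uniform(60,125));z=rng.uniform(.3,.45);psi=rng.uniform(100,215)
    w1=(r*np.cos(az),r*np.sin(az),z,psi)
    q,n,e,rr=path(q0,[a,w1,(.4846,.2667,.29,25)])
    if e>.003 or rr>2: continue
    best.append((n*.03+max(0,abs(q[2])-.3),n,w1,q))
best.sort(key=lambda b:b[0])
for b in best[:6]:
    q=b[3]; q1,_,e1,_=path(q,[(.4846,.2667,.29,25),(.4846,.2667,.14,25),(.4846,.2667,.13,-140)]); q2,_,e2,_=path(q1,[(.4846,.2667,.13,-140),(.4846,.2667,.18,-140),(.4846,.2667,.2,-60),(.4846,.2667,.36,-30),(.49,.05,.36,0),(.55,-.178,.32,27),(.55,-.178,.13,27)])
    print(round(b[0],2),b[1],np.round(b[2],2),q.round(2),'|',q1.round(2),e1.round(4),'|',q2.round(2),e2.round(4))
print(len(best))
E
```

```text
1.55 18 [4.0000e-02 5.3000e-01 3.3000e-01 1.3017e+02] [-1.55  0.49  1.31  1.82 -0.51  1.22  0.35] | [-1.49  1.01  1.45  1.98 -1.08  1.26 -2.06] 0.0 | [-0.41  0.58  0.85  1.92 -0.55  0.89  1.19] 0.0
1.57 18 [8.0000e-02 6.0000e-01 4.5000e-01 1.1957e+02] [-1.55  0.52  1.33  1.82 -0.53  1.24  0.37] | [-1.49  1.01  1.45  1.98 -1.08  1.26 -2.06] 0.0 | [-0.41  0.58  0.85  1.92 -0.55  0.89  1.19] 0.0
1.61 22 [-3.0000e-02  6.0000e-01  4.4000e-01  1.2677e+02] [-1.53  0.45  1.25  1.82 -0.46  1.2   0.3 ] | [-1.49  1.01  1.45  1.98 -1.08  1.26 -2.06] 0.0 | [-0.41  0.58  0.85  1.92 -0.55  0.89  1.19] 0.0
1.62 21 [-1.0000e-02  5.3000e-01  3.5000e-01  1.6256e+02] [-1.54  0.49  1.29  1.82 -0.5   1.22  0.34] | [-1.49  1.01  1.45  1.98 -1.08  1.26 -2.06] 0.0 | [-0.41  0.58  0.85  1.92 -0.55  0.89  1.19] 0.0
1.63 20 [1.0000e-01 6.9000e-01 3.5000e-01 1.1272e+02] [-1.55  0.51  1.33  1.82 -0.53  1.23  0.36] | [-1.49  1.01  1.45  1.98 -1.08  1.26 -2.06] 0.0 | [-0.41  0.58  0.85  1.92 -0.55  0.89  1.19] 0.0
1.63 19 [7.0000e-02 5.5000e-01 3.8000e-01 1.4918e+02] [-1.56  0.54  1.36  1.82 -0.56  1.25  0.4 ] | [-1.49  1.01  1.45  1.98 -1.08  1.26 -2.06] 0.0 | [-0.41  0.58  0.85  1.92 -0.55  0.89  1.19] 0.0
78
```

```bash
python3 - <<'E'
from sim import *
q0=np.array([-2.69441178,-0.33568213,1.45248214,1.93754958,0.36610205,1.23122606,0.81347496])
rng=np.random.default_rng(1); best=[]
a=(.304,.391,.319,124.8); w1=(.09,.59,.34,195)
qa,n1,e,r=path(q0,[a,w1]); print(qa.round(2),n1,e,r)
C=(.4846,.2667,.25,25)
for i in range(150):
    r=rng.uniform(.5,.85);az=np.radians(rng.uniform(0,90));z=rng.uniform(.3,.5);psi=rng.choice([25,60,100])
    w2=(r*np.cos(az),r*np.sin(az),z,psi)
    q,n,e,rr=path(qa,[w1,w2,C])
    if e>.003 or rr>2: continue
    best.append((n*.01+max(0,abs(q[2])),n,w2,q))
best.sort(key=lambda b:b[0])
for b in best[:6]:
    q=b[3]; q1,_,e1,_=path(q,[C,(.4846,.2667,.14,25),(.4846,.2667,.13,-140)])
    print(round(b[0],2),b[1],np.round(b[2],2),q.round(2),'|',q1.round(2),e1.round(4))
E
```

```text
[-2.96 -0.    1.45  1.89  0.03  1.06  1.88] 8 0.06071238079247226 10.902162192931474
1.34 22 [ 0.46  0.22  0.46 25.  ] [-1.45  0.44  1.12  1.87 -0.44  1.11  0.27] | [-1.49  1.01  1.45  1.98 -1.08  1.26 -2.06] 0.0
1.37 29 [ 0.03  0.56  0.4  25.  ] [-1.43  0.42  1.08  1.87 -0.42  1.1   0.25] | [-1.49  1.01  1.45  1.98 -1.08  1.26 -2.06] 0.0
1.37 23 [ 0.15  0.49  0.46 60.  ] [-1.46  0.45  1.14  1.87 -0.46  1.11  0.29] | [-1.49  1.01  1.45  1.98 -1.08  1.26 -2.06] 0.0
1.37 26 [ 0.14  0.49  0.31 25.  ] [-1.44  0.44  1.11  1.87 -0.44  1.11  0.27] | [-1.49  1.01  1.45  1.98 -1.08  1.26 -2.06] 0.0
1.4 22 [ 0.39  0.36  0.43 25.  ] [-1.48  0.48  1.18  1.87 -0.49  1.12  0.32] | [-1.49  1.01  1.45  1.98 -1.08  1.26 -2.06] 0.0
1.4 22 [1.0e-02 5.7e-01 4.5e-01 1.0e+02] [-1.48  0.48  1.18  1.87 -0.49  1.13  0.32] | [-1.49  1.01  1.45  1.98 -1.08  1.26 -2.06] 0.0
```

```bash
python3 go.py .05 .545 .34 130
```

```text
now mm [304.36 390.59 318.73] psi 124.76367818741778 tilt 2.0504384524040518 j [-2.69 -0.34  1.45  1.94  0.37  1.23  0.81] t 17.825 F [ 0.32  0.49 -1.62] M [-0.03  0.   -0.  ] w 22.631422256580155
shift [ 272.1  -120.23  -22.28] turn [ 1.97 -0.56 -5.25]
```

```bash
python3 -m handwheel '45 -20 -4 .3 -.1 -1 15; 90 -40 -8 .6 -.2 -2 15; 136 -60 -11 1 -.3 -3 15; 181 -80 -15 1.3 -.4 -4 15; 227 -100 -19 1.6 -.5 -5 15; 272 -120 -22 2 -.6 -5 15;272 -120 -22 2 -.6 -5 15';python3 go.py .4846 .2667 .29 25
```

```text
clock: 18.7
tcp_pos: [0.0533, 0.5337, 0.3474]
orientation: [-1.339, -2.842, -0.011]
contact_force: [0.7, -0.6, 2.4]
grip_width: 0.023
now mm [ 53.27 533.71 347.41] psi 129.551184288357 tilt 0.39624370792713226 j [-2.6   0.31  1.28  1.79 -0.31  1.27  1.02] t 18.7 F [ 0.68 -0.6   2.44] M [-0.16 -0.01  0.04] w 22.997636277303307
shift [-480.72  162.21   56.82] turn [  0.07  -0.45 104.55]
```

Unwound: j2 is now positive. I'll simulate the way back from here.

```bash
python3 - <<'E'
from sim import *
from bench import readout
q0=np.array(readout.get_obs()["joints"]); a=(.053,.534,.347,129.6); C=(.4846,.2667,.29,25)
q,n,e,r=path(q0,[a,C]); print(n,q.round(2),e)
rng=np.random.default_rng(3); best=[]
for i in range(200):
    r=rng.uniform(.5,.9);az=np.radians(rng.uniform(25,125));z=rng.uniform(.3,.55);psi=rng.uniform(25,260)
    w=(r*np.cos(az),r*np.sin(az),z,psi); q,n,e,rr=path(q0,[a,w,C])
    if e<.003 and rr<2: best.append((q[2]+.015*n,n,w,q))
best.sort(key=lambda b:b[0])
for b in best[:5]:
    q1,_,e1,_=path(b[3],[C,(.4846,.2667,.14,25),(.4846,.2667,.13,-140)]); print(b[1],np.round(b[2],2),b[3].round(2),'|',q1.round(2),e1)
E
```

```text
11 [-1.55  0.5   1.32  1.82 -0.52  1.23  0.36] 1.0533808817115328e-05
36 [  0.76   0.47   0.4  230.02] [ 0.18  0.38 -1.01  1.74  0.34  1.22 -0.48] | [-0.77  0.4   0.2   1.96 -0.11  0.8  -2.96] 0.0007246937183147856
37 [  0.71   0.42   0.34 249.72] [ 0.13  0.35 -0.93  1.74  0.3   1.2  -0.45] | [-0.77  0.4   0.2   1.96 -0.11  0.8  -2.96] 0.0007243691970994758
37 [  0.48   0.53   0.35 258.48] [-0.04  0.29 -0.7   1.75  0.2   1.17 -0.36] | [-0.77  0.4   0.2   1.95 -0.11  0.8  -2.96] 2.8362416584855774e-05
34 [  0.7    0.57   0.43 232.08] [-0.15  0.27 -0.57  1.75  0.16  1.16 -0.32] | [-0.77  0.4   0.2   1.95 -0.11  0.8  -2.96] 2.009467009233922e-06
32 [  0.52   0.36   0.38 231.01] [-0.34  0.24 -0.33  1.76  0.08  1.15 -0.26] | [-0.88  0.41  0.34  1.96 -0.19  0.8  -2.88] 4.304387016029822e-08
```

```bash
python3 - <<'E'
from sim import *
from bench import readout
q0=np.array(readout.get_obs()["joints"]); a=(.053,.534,.347,129.6); C=(.4846,.2667,.29,25)
for psi in (160,175,190,205,215):
    w=(.50,.32,.36,psi); qw,_,_,_=path(q0,[a,w]); q,n,e,r=path(qw,[w,C])
    q1,_,e1,_=path(q,[C,(.4846,.2667,.14,25),(.4846,.2667,.13,-145)]); print(psi,n,qw.round(2),q.round(2),'|',q1.round(2),e1)
E
python3 go.py .50 .32 .36 205
```

```text
160 14 [-1.44  0.39  1.06  1.63 -0.35  1.33  2.46] [-1.58  0.62  1.45  1.82 -0.65  1.3   0.49] | [-1.49  1.01  1.45  1.98 -1.08  1.26 -2.15] 2.0536194455832683e-09
175 15 [-1.43  0.38  1.03  1.63 -0.33  1.33  2.71] [-1.58  0.62  1.45  1.82 -0.65  1.3   0.49] | [-1.49  1.01  1.45  1.98 -1.08  1.26 -2.15] 2.0536200586244487e-09
190 17 [-1.41  0.37  1.01  1.63 -0.32  1.33  2.95] [-1.58  0.62  1.45  1.82 -0.65  1.3   0.49] | [-1.49  1.01  1.45  1.98 -1.08  1.26 -2.15] 2.053620104052724e-09
205 18 [-0.92  0.23  0.38  1.61 -0.07  1.3   2.96] [-1.33  0.3   0.89  1.82 -0.25  1.15  0.08] | [-1.48  0.97  1.42  1.98 -1.05  1.22 -2.17] 1.308134047641165e-07
215 19 [-0.54  0.24 -0.12  1.56  0.12  1.32  2.96] [-0.85  0.22  0.28  1.79 -0.07  1.13 -0.11] | [-1.34  0.61  1.    1.98 -0.65  0.91 -2.53] 3.00822164911261e-07
now mm [ 53.27 533.71 347.41] psi 129.551184288357 tilt 0.39624370792713226 j [-2.6   0.31  1.28  1.79 -0.31  1.27  1.02] t 18.7 F [ 0.68 -0.6   2.44] M [-0.16 -0.01  0.04] w 22.997636277303307
shift [-449.2   208.45  -12.79] turn [  0.42   0.07 -75.45]
```

```bash
python3 - <<'E'
from sim import *
from bench import readout
q0=np.array(readout.get_obs()["joints"]); a=(.053,.534,.347,129.6)
for C in [(.4858,.2639,.29,203),(.4858,.2639,.18,203)]:
    q,n,e,r=path(q0,[a,C]); print(n,q.round(2),e,r)
    q1,_,e1,_=path(q,[C,(.4846,.2667,.14,203),(.4846,.2667,.13,35)]); print('|',q1.round(2),e1)
E
python3 go.py .4858 .2639 .29 203
```

```text
11 [-0.84  0.2   0.3   1.79 -0.04  1.14  2.96] 0.026618991982079038 3.6472544805718425
| [-1.2   0.51  0.78  1.98 -0.47  0.85  0.44] 1.6672288401333733e-07
11 [-0.65  0.32  0.05  1.91 -0.03  0.9   2.96] 0.004170446325408389 0.6513093932352195
| [-1.19  0.5   0.76  1.98 -0.46  0.84  0.43] 1.5568992710943905e-07
now mm [ 53.27 533.71 347.41] psi 129.551184288357 tilt 0.39624370792713226 j [-2.6   0.31  1.28  1.79 -0.31  1.27  1.02] t 18.7 F [ 0.68 -0.6   2.44] M [-0.16 -0.01  0.04] w 22.997636277303307
shift [-483.65  161.35   56.81] turn [  0.42   0.06 -73.45]
```

Going to psi 203° directly leaves a comfortable range for driving the screw, so I'll do that.

```bash
python3 -m handwheel '-45 15 5 0 0 -7 15; -90 30 10 .1 0 -14 15; -135 45 15 .1 0 -21 15; -180 60 20 .2 0 -28 15; -225 75 25 .2 0 -35 15; -270 90 30 .2 0 -42 15;-315 105 35 .3 0 -49 15; -360 120 42 .3 0 -56 15; -405 135 48 .4 0 -63 15; -450 150 53 .4 0 -69 15; -484 161 57 .4 .1 -73.5 15; -484 161 57 .4 .1 -73.5 15';python3 go.py .4858 .2639 .23 203
```

```text
clock: 20.2
tcp_pos: [0.4659, 0.2743, 0.284]
orientation: [0.523, -3.081, 0.03]
contact_force: [0.1, 0.4, -1.7]
grip_width: 0.0229
now mm [465.9  274.32 284.  ] psi -160.73798911857187 tilt 1.4306669198521662 j [-1.05  0.23  0.48  1.82 -0.1   1.14  2.94] t 20.2 F [ 0.15  0.39 -1.67] M [ 0.03 -0.    0.02] w 22.939805162964852
shift [-16.37 -15.52  53.96] turn [-0.9  -1.11 -3.73]
```

```bash
python3 -m handwheel '-8 -8 20 -.5 -.5 -2 15; -16 -15.5 54 -.9 -1.1 -3.7 15; -16 -15.5 90 -.9 -1.1 -3.7 15; -16 -15.5 110 -.9 -1.1 -3.7 15; -16 -15.5 110 -.9 -1.1 -3.7 15';python3 go.py .4858 .2639 .168 203
```

```text
clock: 20.82
tcp_pos: [0.4836, 0.2622, 0.1729]
orientation: [0.624, -3.076, 0.001]
contact_force: [0.4, -0.0, -0.8]
grip_width: 0.0224
now mm [483.57 262.2  172.93] psi -157.05549829869796 tilt 0.17861430532993372 j [-0.64  0.34  0.04  1.92 -0.02  0.89  2.95] t 20.825 F [ 0.39 -0.02 -0.85] M [-0.03  0.01 -0.01] w 22.442868155485055
shift [-2.73  0.7   4.92] turn [ 0.   -0.18 -0.06]
```

Posture is good (j3≈0). I'll correct slightly and look at the tip against the slot.

```bash
python3 -m handwheel '-1.5 0 5 0 -.2 0 15; -2.5 .7 5 0 -.2 0 15;-2.5 .7 5 0 -.2 0 15';python3 go.py; python3 - <<'E'
from h import *
fs=[cam("scene") for _ in range(4)]; s=fs[0]; s["pixels"]=np.mean([f["pixels"].astype(float) for f in fs],0).astype(np.uint8)
p=readout.get_obs()["tcp_pos"]; z=p[2]-.1115; X=np.array([.4846,.2667])
print(p,proj(s,p-[0,0,.1115]), "want",proj(s,(*X,z)),"dx+2mm",proj(s,(X[0]+.002,X[1],z)),"dy+2",proj(s,(X[0],X[1]+.002,z)),proj(s,(*X,.027)))
crop(s,423,254,453,284,20,"c1.png")
E
```

```text
clock: 21.2
tcp_pos: [0.4862, 0.2662, 0.1704]
orientation: [-0.632, 3.072, 0.004]
contact_force: [0.3, -0.1, -2.3]
grip_width: 0.0224
now mm [486.23 266.17 170.36] psi -156.76663528480435 tilt 0.32158174673720885 j [-0.65  0.34  0.04  1.91 -0.02  0.88  2.95] t 21.2 F [ 0.31 -0.12 -2.26] M [-0.06  0.03  0.05] w 22.42771255019796
[0.48594044 0.26576681 0.16995426] (np.float64(439.1747597548966), np.float64(267.9155867537929)) want (np.float64(439.65535647634164), np.float64(267.7921372586397)) dx+2mm (np.float64(439.3343403380655), np.float64(268.21291109646404)) dy+2 (np.float64(440.224660258567), np.float64(268.131777633144)) (np.float64(437.7848006619013), np.float64(273.4801443810319))
```

View pics/c1.png

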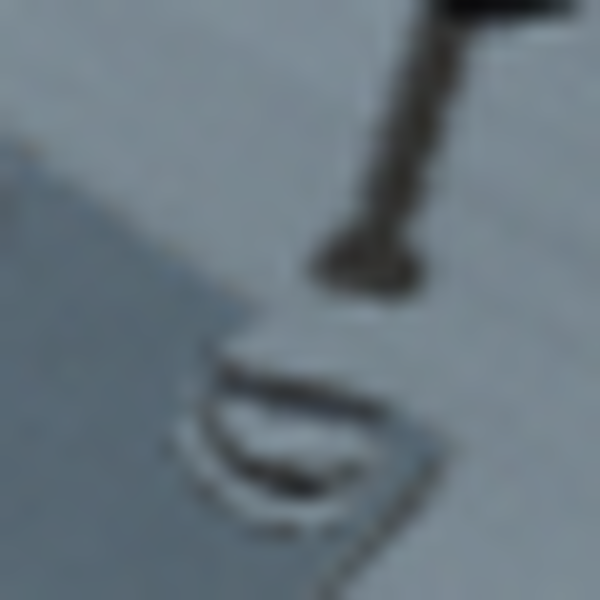

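The tip is at scene ≈(440.7,267.9) and the slot centre at ≈(437.5,273). That means a 4 mm shift along the slot (tool −y), with the cross-slot error under 1 mm. Descending.

```bash
python3 -m handwheel '0 -4 10 0 0 0 15; 0 -4 20 0 0 0 15; 0 -4 27 0 0 0 15; 0 -4 27 0 0 0 15';python3 go.py;  python3 -m handwheel '0 0 2 0 0 0 15; 0 0 4 0 0 0 15;0 0 4 0 0 0 15';python3 go.py;python3 -m handwheel '0 0 1 0 0 0 15; 0 0 3 0 0 0 15;0 0 3 0 0 0 15';python3 go.py
```

```text
clock: 21.9
tcp_pos: [0.487, 0.2617, 0.1417]
orientation: [-0.632, 3.075, 0.002]
contact_force: [0.5, -0.5, -1.2]
grip_width: 0.0229
now mm [487.03 261.68 141.66] psi -156.77227731124327 tilt 0.14350623685486655 j [-0.62  0.38  0.02  1.94 -0.01  0.82  2.95] t 21.9 F [ 0.49 -0.46 -1.16] M [ 0.01 -0.01  0.02] w 22.910476067414685
clock: 22.28
tcp_pos: [0.4875, 0.262, 0.1386]
orientation: [-0.632, 3.074, 0.003]
contact_force: [-0.0, -0.6, -2.4]
grip_width: 0.0226
now mm [487.55 262.   138.61] psi -156.77568561943505 tilt 0.24456420546921004 j [-0.62  0.39  0.02  1.94 -0.01  0.81  2.95] t 22.275 F [-0.03 -0.62 -2.4 ] M [-0.02 -0.    0.05] w 22.592039367377215
clock: 22.65
tcp_pos: [0.4874, 0.2619, 0.1354]
orientation: [-0.632, 3.074, 0.003]
contact_force: [-0.5, -1.0, -1.2]
grip_width: 0.0225
now mm [487.44 261.94 135.44] psi -156.775340444086 tilt 0.22537693109451667 j [-0.62  0.39  0.02  1.94 -0.01  0.81  2.95] t 22.65 F [-0.45 -0.99 -1.22] M [0.04 0.04 0.06] w 22.47764016959679
```

```bash
python3 -m handwheel '0 0 1 0 0 0 15; 0 0 1.5 0 0 0 15';python3 go.py;python3 -m handwheel '0 0 1 0 0 0 15; 0 0 1.5 0 0 0 15';python3 go.py
```

```text
clock: 22.9
tcp_pos: [0.4876, 0.262, 0.1341]
orientation: [-0.632, 3.074, 0.003]
contact_force: [-0.3, -0.5, -0.7]
grip_width: 0.0224
now mm [487.6  261.98 134.07] psi -156.7783673640386 tilt 0.24396993102811043 j [-0.62  0.39  0.02  1.94 -0.01  0.8   2.95] t 22.9 F [-0.26 -0.45 -0.71] M [-0.03  0.01  0.01] w 22.39976961474137
clock: 23.15
tcp_pos: [0.4878, 0.2622, 0.1336]
orientation: [-0.631, 3.073, 0.003]
contact_force: [-3.4, -1.5, 9.7]
grip_width: 0.0227
now mm [487.8  262.17 133.61] psi -156.7811731135076 tilt 0.2710583129752 j [-0.62  0.39  0.02  1.94 -0.01  0.8   2.95] t 23.15 F [-3.4  -1.47  9.74] M [-0.51  0.94  0.  ] w 22.705517979228514
```

```bash
python3 - <<'E'
from h import *
s=cam("scene"); crop(s,423,254,453,284,15,"c2.png")
E
```

```text
(no output)
```

View pics/c2.png

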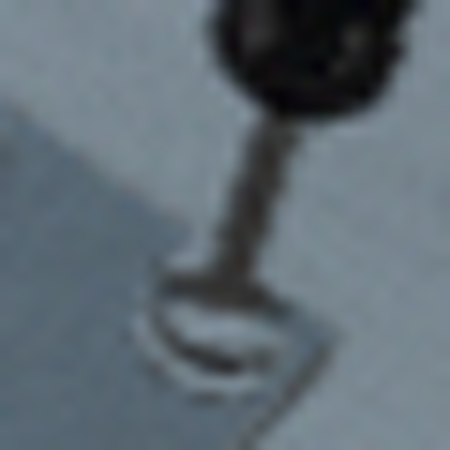

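The blade is seated at TCP z 133.6, which is 5.1 mm above the home height, so about 2.05 rad. Turning clockwise.

```bash
python3 -m handwheel '.6 -.1 -.1 0 0 10 15; 1.2 0 .2 0 0 20 15; 1.8 0 .6 0 0 30 15; 1.8 0 .6 0 0 30 15';python3 go.py;python3 -m handwheel '.6 0 .4 0 0 10 15; 1.2 .2 .9 0 0 20 15; 1.8 .4 1.3 0 0 30 15; 1.8 .4 1.3 0 0 30 15';python3 go.py; python3 - <<'E'
from h import *
s=cam("scene"); crop(s,423,254,453,284,15,"c3.png")
E
```

```text
clock: 23.7
tcp_pos: [0.4863, 0.2619, 0.1332]
orientation: [0.188, 3.132, 0.006]
contact_force: [-3.4, 0.0, 7.4]
grip_width: 0.0228
now mm [486.28 261.94 133.22] psi 173.13722017071467 tilt 0.3244609602353281 j [-0.72  0.39  0.14  1.95 -0.08  0.79  2.49] t 23.7 F [-3.35  0.02  7.43] M [-0.28  0.69  0.03] w 22.846426658961576
clock: 24.2
tcp_pos: [0.4847, 0.2623, 0.1319]
orientation: [0.992, 2.977, 0.007]
contact_force: [-1.8, -1.1, 8.5]
grip_width: 0.0227
now mm [484.71 262.3  131.87] psi 143.13349709975395 tilt 0.31893755007830654 j [-0.82  0.4   0.26  1.96 -0.14  0.79  2.02] t 24.2 F [-1.84 -1.07  8.48] M [-0.42  0.56  0.11] w 22.686175848158022
```

View pics/c3.png

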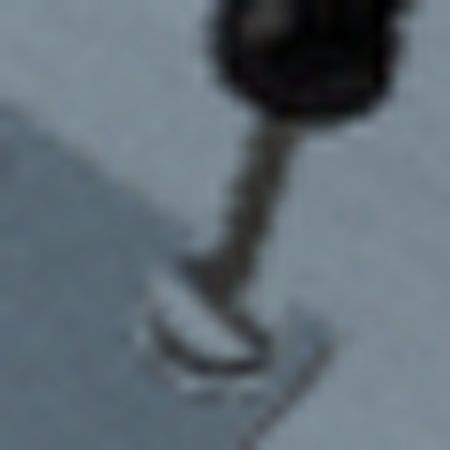

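The slot is turning with the blade and sinking. I'll continue.

```bash
python3 -m handwheel '.6 0 .4 0 0 10 15; 1.2 .2 .9 0 0 20 15; 1.8 .4 1.3 0 0 30 15; 1.8 .4 1.3 0 0 30 15';python3 go.py;python3 -m handwheel '.6 0 .4 0 0 10 15; 1.2 .2 .9 0 0 20 15; 1.5 .4 1.1 0 0 25 15; 1.5 .4 1.1 0 0 25 15';python3 go.py; 
```

```text
clock: 24.75
tcp_pos: [0.4836, 0.2633, 0.1305]
orientation: [1.73, 2.62, 0.007]
contact_force: [-2.3, -1.4, 9.1]
grip_width: 0.0234
now mm [483.58 263.31 130.53] psi 113.12199585245153 tilt 0.29739009429879015 j [-0.92  0.41  0.39  1.97 -0.22  0.79  1.57] t 24.75 F [-2.32 -1.4   9.1 ] M [-0.68  0.52  0.02] w 23.358433542305157
clock: 25.25
tcp_pos: [0.4832, 0.2645, 0.1294]
orientation: [2.256, 2.185, 0.007]
contact_force: [-2.0, -2.6, 10.1]
grip_width: 0.0228
now mm [483.19 264.51 129.43] psi 88.17164677628082 tilt 0.2580436503222238 j [-1.    0.43  0.5   1.98 -0.28  0.8   1.19] t 25.25 F [-2.01 -2.57 10.13] M [-0.88  0.75  0.09] w 22.763627084595818
```

```bash
python3 -m handwheel '.3 0 .3 0 0 8 15; .5 .1 .6 0 0 15 15; .5 .1 .6 0 0 15 15';python3 go.py;python3 -m handwheel '.2 0 .1 0 0 8 15; .2 0 .1 0 0 8 15';python3 go.py; python3 -m handwheel '.2 0 0 0 0 6 15; .2 0 0 0 0 6 15';python3 go.py;
```

```text
clock: 25.62
tcp_pos: [0.4832, 0.2652, 0.1288]
orientation: [-2.523, -1.872, -0.007]
contact_force: [-3.3, -1.0, 10.4]
grip_width: 0.0227
now mm [483.16 265.19 128.76] psi 73.15740735564682 tilt 0.25059738259215203 j [-1.05  0.44  0.56  1.98 -0.33  0.8   0.97] t 25.625 F [-3.29 -1.02 10.36] M [-0.81  0.88  0.06] w 22.70818442320939
clock: 25.88
tcp_pos: [0.4832, 0.2656, 0.1285]
orientation: [-2.647, -1.691, -0.007]
contact_force: [-2.1, -0.9, 8.6]
grip_width: 0.0228
now mm [483.15 265.57 128.52] psi 65.15790450908813 tilt 0.2571766840266899 j [-1.08  0.45  0.6   1.98 -0.35  0.8   0.85] t 25.875 F [-2.06 -0.88  8.57] M [-0.63  0.81  0.05] w 22.770656538623278
clock: 26.12
tcp_pos: [0.4832, 0.2659, 0.1285]
orientation: [-2.731, -1.552, -0.007]
contact_force: [-2.1, -2.2, 9.2]
grip_width: 0.0226
now mm [483.22 265.88 128.52] psi 59.21553339717719 tilt 0.2597741340437615 j [-1.1   0.46  0.62  1.98 -0.37  0.81  0.77] t 26.125 F [-2.1  -2.23  9.18] M [-0.47  0.77  0.23] w 22.57813792681677
```

```bash
python3 -m handwheel '.1 0 0 0 0 6 15; .1 0 0 0 0 6 15';python3 go.py; python3 -m handwheel '.1 0 0 0 0 4 15; .1 0 0 0 0 4 15';python3 go.py;
```

```text
clock: 26.38
tcp_pos: [0.4835, 0.2662, 0.1285]
orientation: [-2.808, -1.407, -0.008]
contact_force: [-1.4, -0.0, 8.2]
grip_width: 0.0229
now mm [483.51 266.16 128.54] psi 53.2386487158525 tilt 0.2943507400183915 j [-1.12  0.47  0.65  1.98 -0.39  0.81  0.68] t 26.375 F [-1.42 -0.03  8.18] M [-0.37  0.55  0.34] w 22.93608895696337
clock: 26.62
tcp_pos: [0.4838, 0.2663, 0.1286]
orientation: [-2.855, -1.309, -0.008]
contact_force: [-1.6, -1.1, 7.5]
grip_width: 0.0226
now mm [483.76 266.31 128.58] psi 49.28235316612397 tilt 0.3153471031251581 j [-1.13  0.47  0.67  1.98 -0.4   0.81  0.62] t 26.625 F [-1.56 -1.11  7.49] M [-0.31  0.45  0.51] w 22.557290511921778
```

Both screws now bottom out at the same height (128.5) with torque at 0.5 N·m. I'll simulate the return route.

```bash
python3 - <<'E'
from sim import *
from bench import readout
q0=np.array(readout.get_obs()["joints"]); a=(.4838,.2663,.1285,49.3)
W=[a,(.4838,.2663,.1285,57),(.4838,.2663,.31,57)]
for nx in [(.58,.22,.33,50),(.60,.05,.33,40),(.55,-.178,.32,27),(.55,-.178,.131,27)]:
    q,n,e,r=path(q0,W+[nx]); W.append(nx); print(nx,n,q.round(2),e.round(4))
E
```

```text
(0.58, 0.22, 0.33, 50) 8 [-1.04  0.39  0.79  1.6  -0.29  1.27  0.68] 0.0
(0.6, 0.05, 0.33, 40) 12 [-0.83  0.37  0.87  1.65 -0.29  1.26  0.79] 0.0
(0.55, -0.178, 0.32, 27) 17 [-0.53  0.35  0.97  1.72 -0.31  1.23  0.99] 0.0
(0.55, -0.178, 0.131, 27) 21 [-0.39  0.56  0.81  1.92 -0.52  0.88  1.16] 0.0
```

```bash
python3 -m handwheel '0 0 0 0 0 -9 15; 0 0 -4 0 0 -9 15; 0 0 -40 0 0 -9 15; 0 0 -90 0 0 -9 15; 0 0 -140 0 0 -9 15; 0 0 -182 0 0 -9 15; 0 0 -182 0 0 -9 15';python3 go.py .58 .22 .33 50; python3 - <<'E'
from h import *
s=cam("scene"); crop(s,340,215,460,325,6,"c4.png")
E
```

```text
clock: 27.5
tcp_pos: [0.4842, 0.2662, 0.313]
orientation: [-2.744, -1.524, -0.017]
contact_force: [0.8, 0.8, -1.8]
grip_width: 0.0229
now mm [484.2  266.22 313.  ] psi 58.08182279204995 tilt 0.6223861542257997 j [-1.24  0.23  0.75  1.79 -0.18  1.17  0.58] t 27.5 F [ 0.82  0.8  -1.8 ] M [-0.02 -0.03  0.01] w 22.864047517464343
shift [ 11.59 105.8  -16.59] turn [ 0.11 -0.61  8.08]
```

View pics/c4.png

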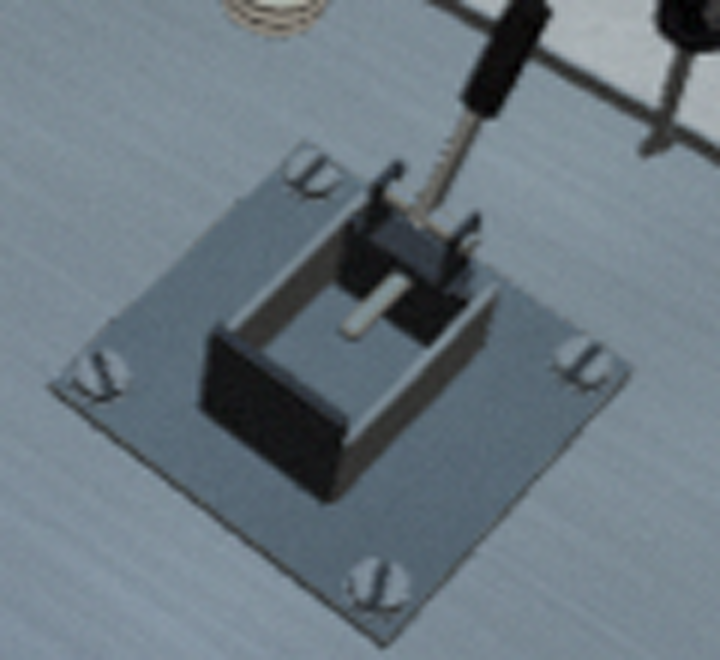

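All four heads now look alike: the rear pair, crop (315,170) and (583,362), show no washer gap. Carrying the driver back around the front of the lever.

```bash
python3 -m handwheel '5 50 -10 .1 -.3 4 15; 11 106 -17 .1 -.6 8 15; 11 106 -17 .1 -.6 8 15' ;python3 go.py .6 .05 .33 40; python3 - <<'E'
E
python3 go.py .55 -.1797 .33 27
```

```text
clock: 27.92
tcp_pos: [0.5809, 0.2149, 0.3252]
orientation: [2.844, 1.318, -0.012]
contact_force: [-1.0, -0.9, -1.7]
grip_width: 0.0229
now mm [580.93 214.93 325.21] psi 49.73289576334523 tilt 0.5737201026495663 j [-1.04  0.39  0.8   1.61 -0.28  1.27  0.68] t 27.925 F [-0.97 -0.9  -1.72] M [ 0.04  0.06 -0.03] w 22.932313682700723
shift [-113.56  121.16   -3.36] turn [0.2  0.54 9.73]
now mm [580.93 214.93 325.21] psi 49.73289576334523 tilt 0.5737201026495663 j [-1.04  0.39  0.8   1.61 -0.28  1.27  0.68] t 27.925 F [-0.97 -0.9  -1.72] M [ 0.04  0.06 -0.03] w 22.932313682700723
shift [-321.14  231.47   -1.06] turn [ 0.27  0.51 22.73]
```

```bash
python3 -m handwheel '-36 26 0 0 .1 3 15; -71 51 0 0 .1 5 15; -107 77 0 .1 .2 8 15; -143 103 0 .1 .2 10 15; -178 129 0 .1 .3 13 15; -214 154 0 .2 .3 15 15; -250 180 0 .2 .4 18 15; -285 206 0 .2 .5 20 15; -321 231 0 .3 .5 22.7 15; -321 231 0 .3 .5 22.7 15; -321 231 0 .3 .5 22.7 15' ;python3 go.py .5489 -.1782 .25 27.05; python3 - <<'E'
from h import *
fs=[cam("scene") for _ in range(4)]; s=fs[0]; s["pixels"]=np.mean([f["pixels"].astype(float) for f in fs],0).astype(np.uint8)
crop(s,280,130,350,220,6,"r1.png")
crop(s,298,188,332,222,20,"r2.png")
E
```

```text
clock: 29.3
tcp_pos: [0.5498, -0.1754, 0.3283]
orientation: [-3.046, -0.745, 0.0]
contact_force: [0.3, -0.1, -1.0]
grip_width: 0.0227
now mm [ 549.81 -175.4   328.31] psi 27.480434039525903 tilt 0.34810547341031917 j [-0.55  0.34  0.99  1.72 -0.3   1.25  0.99] t 29.3 F [ 0.33 -0.08 -0.99] M [ 0.    0.04 -0.01] w 22.710637392461724
shift [-2.21  2.53 78.29] turn [-0.34 -0.08  0.43]
```

View pics/r1.png

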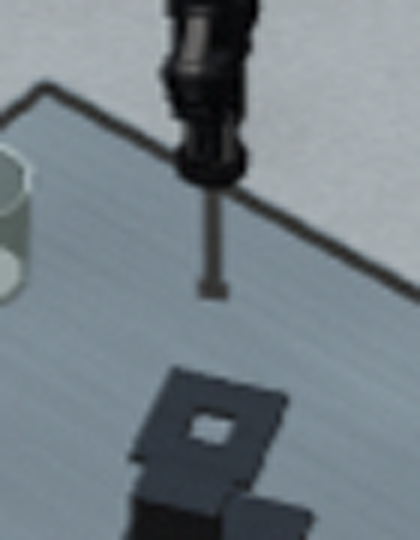

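View pics/r2.png

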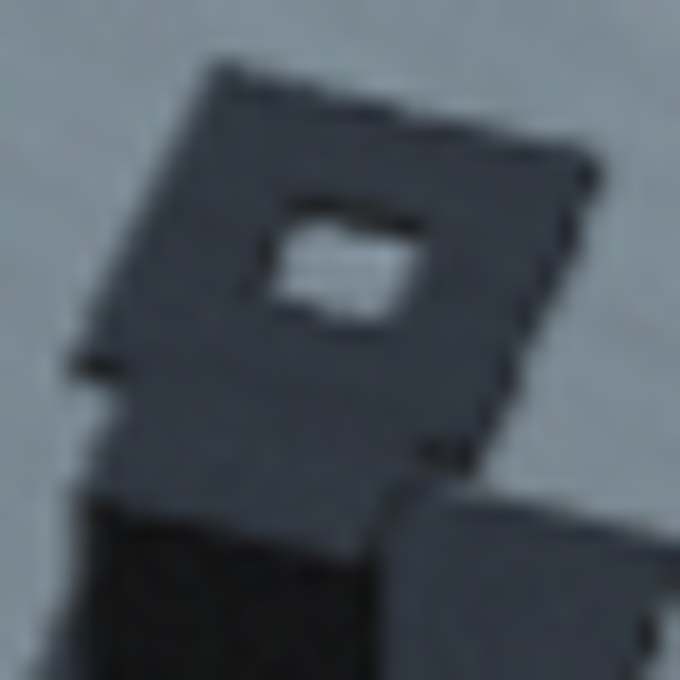

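```bash
python3 - <<'E'
from h import *
s=cam("scene"); H=plane(s,314.8,200.55,.114); print(H)
p=readout.get_obs()["tcp_pos"]; z=p[2]-.1115; print(p,"tcp proj",proj(s,[*p[:2],z]),"want",proj(s,[*H[:2],z]))
a=np.radians(27.4);X=np.array([np.cos(a),np.sin(a)]);Y=np.array([np.sin(a),-np.cos(a)])
for n,d in (("X",X),("Y",Y)): print(n,np.array(proj(s,[*(H[:2]+d*.001),z]))-proj(s,[*H[:2],z]))
tip=plane(s,315.0,179.0,z); print("tip",tip, "err in tool", (H-tip)[:2]@X*1000,(H-tip)[:2]@Y*1000, "tip-tcp",(tip-p)[:2]@X*1000,(tip-p)[:2]@Y*1000)
print("H-orig grasp", (H[:2]-[.5489,-.1782])@X*1000,(H[:2]-[.5489,-.1782])@Y*1000)
crop(s,298,165,332,185,20,"r3.png")
E
```

```text
[ 0.54983439 -0.17813364  0.114     ]
[ 0.55077322 -0.17435755  0.32867451] tcp proj (np.float64(315.4517035256837), np.float64(179.3410688522071)) want (np.float64(314.7115545673887), np.float64(178.6370228907242))
X [-0.06514824  0.22124677]
Y [-0.31041265 -0.04604029]
tip [ 0.55050404 -0.17641313  0.21717451] err in tool -1.3863077946070825 1.2193239957668216 tip-tcp -1.1849650965651715 1.7010942845656145
H-orig grasp 0.8601003326280009 0.37108858887672524
```

View pics/r3.png

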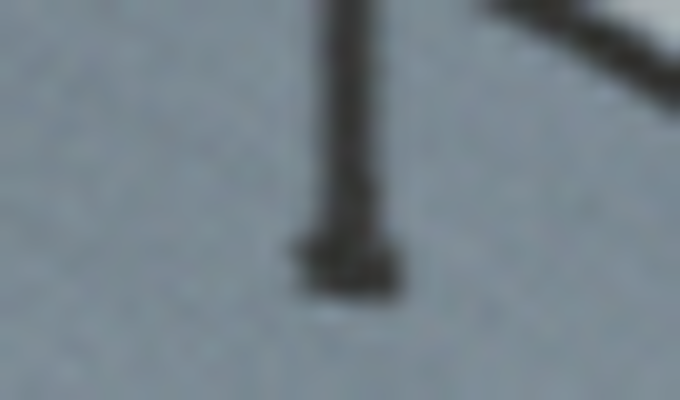

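```bash
python3 -m handwheel '-1.7 1.7 30 -.3 0 .4 15; -1.7 1.7 60 -.3 0 .4 15; -1.7 1.7 88 -.3 0 .4 15; -1.7 1.7 88 -.3 0 .4 15' ;python3 go.py .5489 -.1782 .25 27.05; python3 - <<'E'
from h import *
s=cam("scene"); 
crop(s,298,178,332,222,14,"r4.png")
E
```

```text
clock: 30.05
tcp_pos: [0.5487, -0.1762, 0.2392]
orientation: [-3.052, -0.738, 0.003]
contact_force: [0.6, -1.0, -1.0]
grip_width: 0.0227
now mm [ 548.69 -176.19  239.15] psi 27.186450612178252 tilt 0.1379141770253817 j [-0.49  0.43  0.93  1.83 -0.39  1.08  1.06] t 30.05 F [ 0.56 -0.99 -0.96] M [ 0.05 -0.01 -0.01] w 22.66116673104872
shift [ -0.76   1.87 -10.85] turn [-0.1   0.1   0.14]
```

View pics/r4.png

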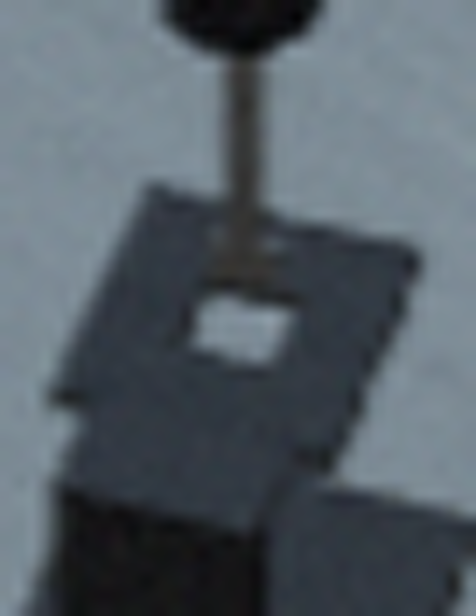

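Lined up: the tip, at crop (240,283), will land inside the hole, centred near crop (243,320). Lowering, with a force check partway.

```bash
python3 -m handwheel '0 .7 10 0 0 0 15; 0 .7 20 0 0 0 15; 0 .7 30 0 0 0 15; 0 .7 30 0 0 0 15' ;python3 go.py;python3 -m handwheel '0 0 20 0 0 0 15; 0 0 45 0 0 0 15; 0 0 65 0 0 0 15; 0 0 73 0 0 0 15; 0 0 73 0 0 0 15' ;python3 go.py; python3 - <<'E'
from h import *
s=cam("scene"); 
crop(s,290,165,340,235,8,"r5.png")
E
```

```text
clock: 30.6
tcp_pos: [0.5496, -0.1779, 0.21]
orientation: [-3.054, -0.737, -0.0]
contact_force: [1.3, -0.4, -1.8]
grip_width: 0.023
now mm [ 549.6  -177.86  209.95] psi 27.121222452516342 tilt 0.014170196548478948 j [-0.46  0.46  0.9   1.86 -0.42  1.02  1.08] t 30.6 F [ 1.32 -0.42 -1.78] M [-0.01  0.02 -0.04] w 23.04655044593987
clock: 31.22
tcp_pos: [0.5501, -0.1782, 0.1374]
orientation: [3.054, 0.736, 0.001]
contact_force: [-0.1, -0.2, -1.9]
grip_width: 0.0228
now mm [ 550.08 -178.21  137.41] psi 27.11228569504951 tilt 0.053334340080213975 j [-0.4   0.55  0.82  1.92 -0.52  0.89  1.16] t 31.225 F [-0.11 -0.19 -1.92] M [ 0.03 -0.04  0.05] w 22.79822161626144
```

View pics/r5.png

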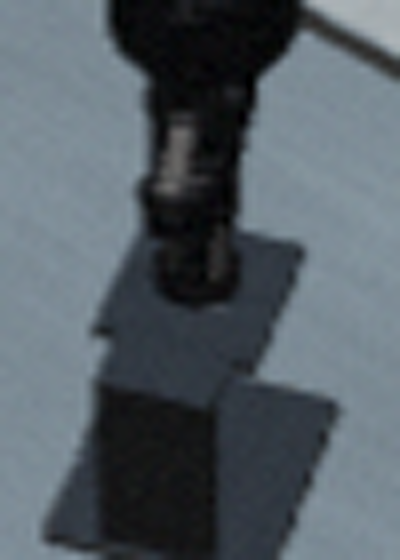

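It's in the hole with no resistance. Down to the plate until the flange touches.

```bash
python3 -m handwheel '0 0 4 0 0 0 15; 0 0 5.5 0 0 0 15; 0 0 5.5 0 0 0 15' ;python3 go.py; python3 -m handwheel '0 0 .7 0 0 0 15; 0 0 .7 0 0 0 15' ;python3 go.py
```

```text
clock: 31.65
tcp_pos: [0.5503, -0.178, 0.1325]
orientation: [3.054, 0.737, 0.003]
contact_force: [-0.0, -0.3, -1.9]
grip_width: 0.0229
now mm [ 550.34 -178.05  132.47] psi 27.127244128659978 tilt 0.11250479151182614 j [-0.39  0.56  0.81  1.92 -0.52  0.88  1.16] t 31.65 F [-0.   -0.27 -1.89] M [-0.03 -0.05 -0.01] w 22.929125264492598
clock: 31.9
tcp_pos: [0.5503, -0.1781, 0.1317]
orientation: [3.054, 0.737, 0.003]
contact_force: [0.5, 0.5, -1.6]
grip_width: 0.0226
now mm [ 550.28 -178.09  131.67] psi 27.123645553230705 tilt 0.10229382203792121 j [-0.39  0.56  0.81  1.92 -0.52  0.88  1.16] t 31.9 F [ 0.53  0.48 -1.55] M [-0.02 -0.01  0.01] w 22.626265088264006
```

```bash
python3 -m handwheel '0 0 .8 0 0 0 15; 0 0 .8 0 0 0 15' ;python3 go.py; python3 -m handwheel '0 0 .6 0 0 0 15; 0 0 .6 0 0 0 15' ;python3 go.py
```

```text
clock: 32.15
tcp_pos: [0.5504, -0.1781, 0.1311]
orientation: [3.054, 0.737, 0.003]
contact_force: [-0.3, 0.6, 2.6]
grip_width: 0.023
now mm [ 550.38 -178.13  131.09] psi 27.120712284733216 tilt 0.11219822602916402 j [-0.39  0.56  0.81  1.92 -0.53  0.88  1.16] t 32.15 F [-0.29  0.56  2.56] M [ 0.13  0.19 -0.05] w 23.00420343020396
clock: 32.4
tcp_pos: [0.5504, -0.1782, 0.1311]
orientation: [-3.054, -0.736, -0.004]
contact_force: [-3.1, 2.1, 7.9]
grip_width: 0.0228
now mm [ 550.43 -178.18  131.05] psi 27.115884342134507 tilt 0.12921750008223531 j [-0.39  0.56  0.81  1.92 -0.53  0.88  1.16] t 32.4 F [-3.07  2.14  7.94] M [ 0.26  0.75 -0.06] w 22.82415815566236
```

Flange seated at z 131.1, the same as at pickup. I'll ease off, open, and rise.

```bash
python3 -m handwheel '0 0 -.6 0 0 0 15; 0 0 -.6 0 0 0 40; 0 0 -.6 0 0 0 70; 0 0 -.6 0 0 0 85; 0 0 -.6 0 0 0 85; 0 0 -.6 0 0 0 85' ;python3 go.py; python3 -m handwheel '0 0 -30 0 0 0 85; 0 0 -80 0 0 0 85; 0 0 -130 0 0 0 85; 0 0 -160 0 0 0 85; 0 0 -160 0 0 0 85' ;python3 go.py; python3 - <<'E'
from h import *
s=cam("scene"); 
crop(s,280,130,350,230,6,"z1.png"); crop(s,340,180,460,325,5,"z2.png"); cv2.imwrite("pics/z3.png",s["pixels"][:,:,::-1])
E
```

```text
clock: 33.15
tcp_pos: [0.5503, -0.1781, 0.1308]
orientation: [3.054, 0.737, 0.003]
contact_force: [0.5, -0.0, 0.5]
grip_width: 0.0846
now mm [ 550.26 -178.11  130.82] psi 27.121520963175882 tilt 0.09540765723251703 j [-0.39  0.56  0.81  1.92 -0.53  0.88  1.16] t 33.15 F [ 0.46 -0.03  0.46] M [0.   0.01 0.01] w 84.56065010504112
clock: 33.78
tcp_pos: [0.5512, -0.1788, 0.2932]
orientation: [3.052, 0.736, 0.01]
contact_force: [0.3, 0.3, -0.6]
grip_width: 0.085
now mm [ 551.21 -178.79  293.23] psi 27.12173858574756 tilt 0.36990778505586963 j [-0.53  0.38  0.97  1.76 -0.34  1.17  1.02] t 33.775 F [ 0.26  0.27 -0.6 ] M [ 0.03  0.04 -0.  ] w 84.98988356822207
```

View pics/z1.png

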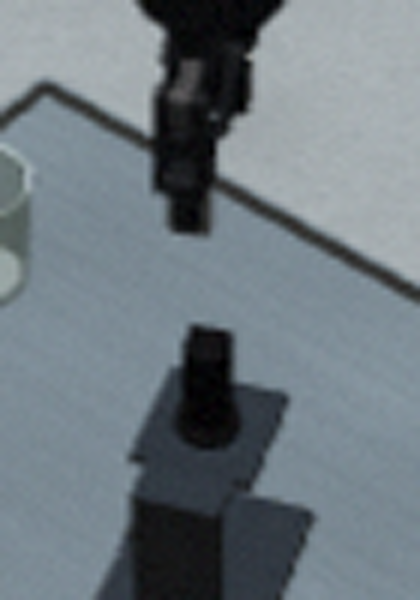

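View pics/z3.png

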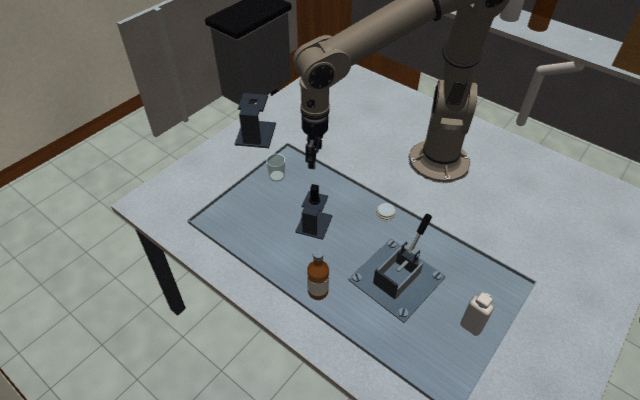

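View pics/z2.png

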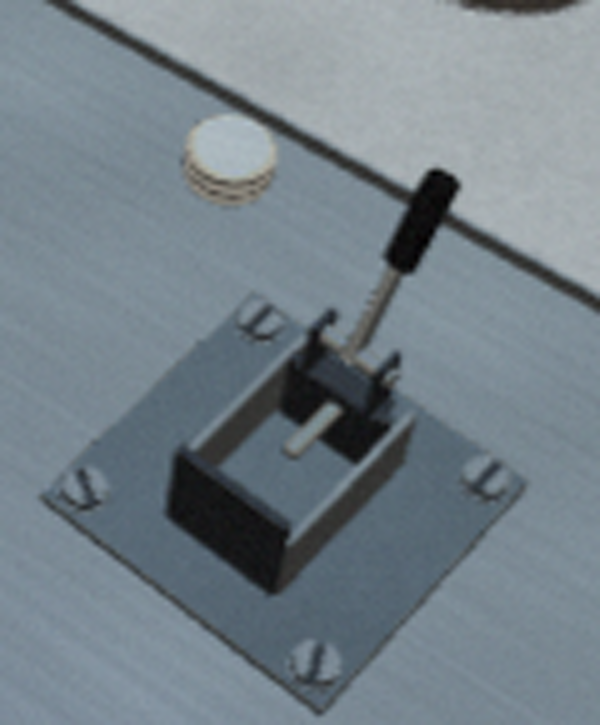

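The driver stands upright in its stand, at scene (314,200). The bottle, flask, jar, can and lever are at their original pixels, and all four screw heads look alike. Handing in.

```bash
python3 -c "
from bench import workorder, readout
print(workorder.hand_in()); print(readout.get_obs()['clock'])"
```

```text
the job is handed in; nothing more can be done
None
the job is handed in; nothing more can be done
```

Both loose screws are driven home, and the screwdriver is back upright in the smaller stand, released. I handed in at about 34 s; no verdict was given.

- **Which screws:** the loose ones were the two corners nearest the robot, standing about 4.4 and 5.1 mm proud.
- **Screws home:** on both, the driver stopped sinking at the same height (TCP z 128.5 mm) and the torque rose to about 0.5 N·m. In the last picture all four heads look alike, with no gap above the washers.
- **Screwdriver:** its flange seated at the same height as at pickup (about 131 mm). The gripper is open and 16 cm above it, touching nothing.
- **Other things:** the bottle, flask, jar, can and lever show no visible shift in the pictures. My last close crop covered the crusher, lever and can. I checked the bottle, flask and jar only in the full scene view.

**Off plan:**
- The top camera disagreed with the scene camera and the arm's own position by about 4–5 mm, so I relied on the scene camera.
- Between the two screws the arm ran into its limits on joints 2 and 3 and drifted about 5 cm off its path in free air. At the two closest readings I took, joint 2 was at −0.336 (limit −0.34) and joint 3 at 1.452 (limit 1.46). I swung the arm aside to unwind it, and nothing was touched.
- The second screw was entered with joint 7 at 2.95, just short of its 2.96 limit.

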